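Clamp a load cell to the set force

TASK

Clamp the long aluminium load cell for fitting: lay it on the clamp's bed with its plain end under the pressure foot and the black socket pointing out of the mouth, slide it gently home against the end stop, then turn the crank clockwise until the orange tab pops out, and stop there, because anything tighter ruins the cell. Leave it clamped, let go, and do not disturb the other things on the bench.

Things in the scene. Friction and masses are not known exactly. Their poses are not given: they have to be found in the camera images.
- cell: The load cell: loose bright aluminium bar 150 long (its x), 28 wide (y), 36 high (z), 0.36 kg, dark bores in its flanks. Its +x end is plain; a black round socket (12 long, 12 across) sticks out of its -x end. It lies flat on the bench on its 150 x 28 face, socket roughly towards the robot. Origin under its middle, on its underside.
- cell_center (a point): Centre of the load cell, 18 above its underside; axes as the cell's.
- cell_end (a point): Middle of the load cell's plain end face (75 from its centre along its +x), axes as the cell's.
- clamp: Green bench clamp, bolted down; its place and yaw differ. Origin on the bench under the upright screw axis. Column on its +y side, 58 to 100 from the axis, 48 wide in x. Head over the bed: 44 wide in x (boss of radius 24 at the axis), heights 164 to 206. The mouth for the cell faces -x. Base plate 14 high, x -75 to 60, y -48 to 112.
- seat (a point): Foot of the end stop's face: on the steel bed's top and centre line, 25 beyond the screw axis; axes as the clamp's. A cell fully home butts on the stop, flat on the bed, its end's middle 18 above this point. The bed runs 97 from here towards -x, its top 50 to 57 above the bench (packing differs).
- stop: Dark steel end stop across the bed, with two cheeks 12 high, 32 apart (2 play each side of the cell), over the 57 before it; then a mouth flared to about 44 until 73 from the stop; from 73 to 97 the bed is 24 wide and has no cheeks, so the outer 77 of a cell that is home can be held from above. Stop 46 wide, 30 above the bed. Its origin is on the bench under the screw axis: use seat.
- foot: Black pressure foot, 28 across, on the screw axis; origin at the middle of its underside. At the start 4 to 15 clear above a cell laid on the bed. Clockwise cranking (from above) drives it down, anticlockwise up; it does not turn itself. On the cell it squeezes a spring: the force rises steadily, the tab pops at 100 N, over 125 N ruins the cell (about 1/12 turn past the pop).
- tab (a joint): Orange tab, 18 wide, 8 thick, in the side of the foot's round housing (44 across), on the clamp's -y side (away from the column), about 31 above the foot's underside. 0 when in, about flush; at the set force of 100 N it springs out at once to 0.012 m and stays out.
- handle (a point): Centre of the upright black crank sleeve, 24 across, 50 high, spinning freely on its pin, 255 above the bench; circles the screw axis at radius 60. The crank arm's top is 29 below this point. It starts over the column or on the far side. Clockwise seen from above tightens. About 4 N at the sleeve turns it while the foot is free, 7 N at the set force. It stays where it is left.
- spare: Bystander: short dark steel load cell with a blue end, 80 x 26 x 26. Origin under its middle.
- weight_a: Bystander: brass test weight, 50 across, 80 high. Origin under its middle.
- weight_b: Bystander: smaller brass test weight, 40 across, 68 high. Origin under its middle.
- leveller: Bystander: dark levelling foot standing on its disc, 44 across, 55 high. Origin under its middle.
- driver: Bystander: screwdriver with a yellow handle, 200 long, lying on the bench. Origin under its middle.
Not all that is in view belongs to the job. Of the things that look like the cell, take the one that is nearest to the robot's base at the start.

How it is judged:
On the way, in this order (a step that is already met when the one before it is completed fails the run):
1. the cell lies home on the bed against the stop, the tab still in (x of cell_end in the frame of seat between -0.002 and 0.002 m and y of cell_end in the frame of seat between -0.004 and 0.004 m and z of cell_end in the frame of seat between 0.013 and 0.021 m and angle between the x axis of cell_end and the x axis of seat, either way round below 0.08 rad and value of joint tab below 0.003 m), for 0.2 s.
2. the tab has popped out with the foot bearing on the cell (value of joint tab above 0.009 m and contact force between foot and cell above 80 N), for 0.2 s.
At the end, for the whole second after the job is handed in: The load cell lies flat on the bed, its plain end within 2 mm of the stop, within 4 mm of the centre line and 0.08 rad of its direction; the tab is out; the foot presses on the cell with 80 to 125 N (all of step 2 and x of cell_end in the frame of seat between -0.002 and 0.002 m and y of cell_end in the frame of seat between -0.004 and 0.004 m and z of cell_end in the frame of seat between 0.013 and 0.021 m and angle between the x axis of cell_end and the x axis of seat, either way round below 0.08 rad and contact force between foot and cell below 125 N); the robot touches nothing.
It fails at once if the cell is overtightened: more than 125 N under the foot (contact force between foot and cell above 125 N).
It fails at once if the cell is rammed against the end stop with more than 40 N (contact force between stop and cell above 40 N).
It fails at once if a bystander is moved more than 20 mm (distance of any of spare, weight_a, weight_b, leveller, driver from where it was at the start of the episode above 0.02 m).
It also fails if it takes over 67 s, if anything falls off the work surface, if the arm or the gripper's body presses on something with over 40 N, if the wrist force passes 120 N, or if a joint passes its speed limit or range.

ROBOT

A 6-joint arm with a two-finger parallel gripper is mounted at the origin on the work surface. World frame = base frame: x ahead of the robot, y to its left, z up, the work surface at z = 0. Lengths are in m, angles in rad, forces in N, time in s.
With the tool pointing down it reaches from about 0.375 to 0.975 m from the base axis. Payload 3.8 kg.
Tool frame: the origin (TCP) lies on the centre line of the jaws, within the pads' length; the fingertips stand 8 mm ahead of it and the grasp point (between the pads) lies 11 mm behind it; z points along the fingers, y is the direction in which the jaws open and shut (so a half turn about z gives the same grasp; the last joint's range is limited). The gripper opens to 85 mm and grips with 20 to 120 N. Pads are 22 mm wide; open, the fingers measure 114 mm over their backs; the gripper's body (76 mm by 85 mm) begins 54 mm behind the grasp point. The pads swing forward as they close: fully open they stand 13 mm farther back than shut.
Start: joints at [1.115, 0.264, 1.604, -0, 1.274, -0.037], TCP at [0.274, 0.617, 0.239] pointing down, gripper open.
Joint ranges: [-2.63, 2.63], [-0.94, 2.18], [0.31, 2.57], [-1.31, 4.45], [0, 2.66], [-2.55, 2.55]. Speed limits (rad/s): [2.57, 2.57, 3.14, 3.14, 3.14, 3.14].

INTERFACE

Orientations are given as a rotation vector (axis times angle).
In Python, from workcell import * gives the robot as it stands.
- The arm moves only by the tool play_rows, never from a script. Its arguments are lists of equal length, an entry for each row: "slide": the shift along the tool's x, y, z in cm, a list of three; "delta_rot": the turn, a rotation vector about the tool's x, y, z in rad, a list of three. In form: {"slide": [[x, y, z], ...], "delta_rot": [[wx, wy, wz], ...]}. A call has 1 to 12 rows; each row is the pose to reach, as a shift and turn from the pose measured when the call began, along the tool's axes at that moment; what a row does not reach only later rows make up. A row lasts 1/12 s, in which the tool goes at most 41.7 mm and 7.16 degrees, less where a joint would pass 70% of its speed; a pose out of reach is approached as far as the arm can. A call with a gripper value outside its range is refused whole. "hand" is the opening, from 0 (shut) to 1 (fully open), set as the call begins (left out, the last holds). The fingers move at their own pace and stop on an object; "force" is the grip in N (left out, the last holds). Time passes only in rows, so rows that repeat a pose let the fingers close. It gives the time, the measured TCP pose, the force and the opening at its end, in the units of the state.
- read_state(): the state, without advancing time (a new reading comes with each control period).
- read_camera(name): name is "scene" or "top" or "wrist"; returns a dict with "image" (420x560x3 uint8, red, green, blue), "depth" (420x560 float32, m along the optical axis (not along the pixel's ray), 0 where there is no reading), "fovy" (degrees; the focal length in pixels is half the picture's height over the tangent of half this angle, whatever the lens; pixels are square), "cx", "cy" (the principal point, pixels), "world_from_camera" (4x4, takes a point from camera to world coordinates); the wrist camera has in their place "hand_eye" (4x4, takes a point from camera to tool coordinates, whose origin is the TCP and whose axes are the flange's). Camera axes: x right, y up, looking along -z (the intrinsics and any distortion apply to the point x, -y, -z); pixel columns grow to the right and rows downward; lengths in m; the calibration is good to about 2 mm. A picture is of the moment at which its call begins: read the wrist's pose just before it.
- finish_job(): hands the job in, once; it reports no verdict.
Trained networks look in a picture, given as the dict that the camera call returned (one of the last four; its "shot" number tells which), for a name from the list of things; names that differ only in an ending like _2 or _b are one class to them, and where a whole thing is asked for, a point or a joint stands for the part that bears it (a point fixed in the world has none). Each returns a list of dicts, best first, with "conf" (0 to 1); they miss things now and then, are a little off and sometimes report something else, mostly with a low value. They report only what shows in the picture. A call takes as long as a camera call. They do not tell look-alikes from the thing itself.
- spot_in(target, picture): "bbox" ([centre column, centre row, width, height] in pixels, round what is visible of it).
- landmark_of(target, picture): "at" ([column, row] in pixels: a listed point, or the origin of a listed thing).
The state is a dict: "time": time; "q": joint angles; "joint_vel": joint speeds; "joint_torque": joint torques, N m; "tool_pos": TCP position; "tcp_rot": TCP orientation; "wrist_force": force on the tool from outside, world axes, zero at the start; "torque": the same for the moment, N m; "width": opening from 0.0 (shut) to 1.0 (fully open).
Only numpy, scipy, OpenCV 4.12 (cv2) and the standard library are available. Lean on these libraries where they do the work, as an engineer would, in place of code of your own. Each camera call takes 0.05 s, during which the arm holds its last target.

## Working session

There is one attempt and no reset: what is moved stays moved. The work goes in short steps, Python scripts to look and compute and a tool call to move; the robot and the scene stay as the last step left them, time stands still between calls to the robot, and variables do not carry over. Pictures are saved under pics/ and viewed, and the job is handed in when it is done.

Besides the shell and the picture viewer there is one more tool, called after "Emit:" as name(argument=value, ...), one argument or row to a line, values as JSON. play_rows: Moves the arm, as the interface text tells. Its arguments: {"type":"object","properties":{"slide":{"type":"array"},"delta_rot":{"type":"array"},"hand":{"type":"number"},"force":{"type":"number"}},"required":["slide","delta_rot"]}

```bash
ls; mkdir -p pics
cat > h.py <<'E'
from workcell import *
import numpy as np, cv2
from scipy.spatial.transform import Rotation as R
def save(im,name,scale=1.0):
    cv2.imwrite('pics/'+name,cv2.cvtColor(im,cv2.COLOR_RGB2BGR))
def wfc(c,st=None):
    if 'world_from_camera' in c: return np.array(c['world_from_camera'])
    T=np.eye(4);T[:3,:3]=R.from_rotvec(st['tcp_rot']).as_matrix();T[:3,3]=st['tool_pos']
    return T@np.array(c['hand_eye'])
def cloud(c,st=None):
    d=c['depth'];f=210/np.tan(np.radians(c['fovy'])/2)
    v,u=np.mgrid[0:420,0:560]
    P=np.stack([(u-c['cx'])/f*d,-(v-c['cy'])/f*d,-d],-1)
    T=wfc(c,st);return P@T[:3,:3].T+T[:3,3]
def proj(c,p,st=None):
    T=np.linalg.inv(wfc(c,st));q=T[:3,:3]@np.array(p)+T[:3,3];f=210/np.tan(np.radians(c['fovy'])/2)
    return c['cx']+f*q[0]/-q[2], c['cy']-f*q[1]/-q[2]
def ray(c,uv,z,st=None):
    T=wfc(c,st);f=210/np.tan(np.radians(c['fovy'])/2)
    d=T[:3,:3]@np.array([(uv[0]-c['cx'])/f,-(uv[1]-c['cy'])/f,-1]);o=T[:3,3]
    return o+d*(z-o[2])/d[2]
E
python3 - <<'E'
from h import *
st=read_state();print(st)
for n in ['scene','top','wrist']:
    st=read_state();c=read_camera(n);save(c['image'],n+'0.png');print(n,{k:v for k,v in c.items() if k not in('image','depth')})
    np.savez(n+'0.npz',P=cloud(c,st),im=c['image'])
    for t in ['cell','clamp','stop','foot','handle','tab','spare','weight_a','leveller','driver','cell_end','seat']:
        try: print(t,[(round(x['conf'],2),np.round(x['at'])) for x in landmark_of(t,c)],[(round(x['conf'],2),np.round(x['bbox'])) for x in spot_in(t,c)])
        except Exception as e: print(t,e)
print(read_state()['time'])
E
```

```text
pics
{'time': 0.0, 'q': array([ 1.11509123e+00,  2.64756398e-01,  1.60537972e+00, -1.45727109e-05,
        1.27371853e+00, -3.68981990e-02]), 'joint_vel': array([ 0.00015336, -0.00041404, -0.00041417, -0.00034214,  0.00092423,
       -0.00063374]), 'joint_torque': array([-6.64057534e-04, -5.15107119e+01, -3.67321837e+01, -5.39818686e-06,
        1.27495191e-02,  1.44846950e-05]), 'tool_pos': array([0.2741895 , 0.61601162, 0.23795675]), 'tcp_rot': array([-0.65294422, -3.07243816,  0.00345065]), 'wrist_force': array([-0.56024787, -0.51050295,  0.61735252]), 'torque': array([ 0.02189138, -0.02951657,  0.00238275]), 'width': 0.9987459253256366}
scene {'fovy': 55.315136430861045, 'cx': 283.3446618068128, 'cy': 208.78838521419894, 'world_from_camera': array([[ 0.82099004, -0.43528176,  0.36946602,  0.95083227],
       [ 0.57091278,  0.63248671, -0.52346839, -0.71761285],
       [-0.00582611,  0.64069521,  0.76777321,  1.04045927],
       [ 0.        ,  0.        ,  0.        ,  1.        ]]), 'shot': 1}
cell [(0.88, array([253., 273.])), (0.68, array([122., 320.])), (0.31, array([251., 270
[... 3023 characters left out ...]
.08490429e-05],
       [ 6.10813123e-04,  3.05361555e-01, -9.52236288e-01,
        -1.35167516e-01],
       [ 0.00000000e+00,  0.00000000e+00,  0.00000000e+00,
         1.00000000e+00]]), 'shot': 3}
cell [] []
clamp [] [(0.61, array([117., 399.,  50.,  42.]))]
stop [] []
foot [] [(0.75, array([118., 399.,  52.,  43.]))]
handle [] []
tab it knows: cell, cell_center, cell_end, clamp, driver, foot, handle, leveller, seat, spare, stop, weight
spare [] []
weight_a [] [(0.27, array([118., 397.,  53.,  45.]))]
leveller [(0.26, array([150., 299.]))] []
driver [(0.75, array([152., 296.]))] [(0.7, array([144., 299., 139.,  46.])), (0.51, array([ 99., 417.,  24.,   7.]))]
cell_end [] []
seat [] []
3.45
```

View pics/scene0.png

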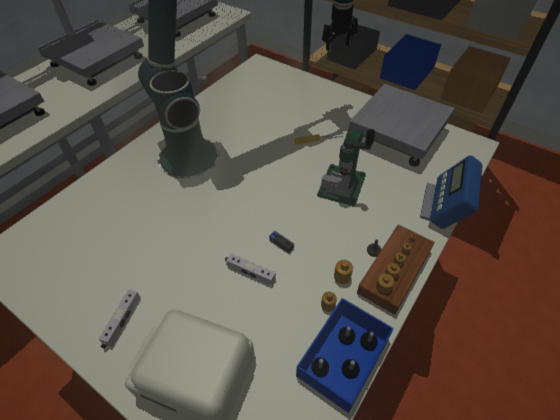

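View pics/top0.png

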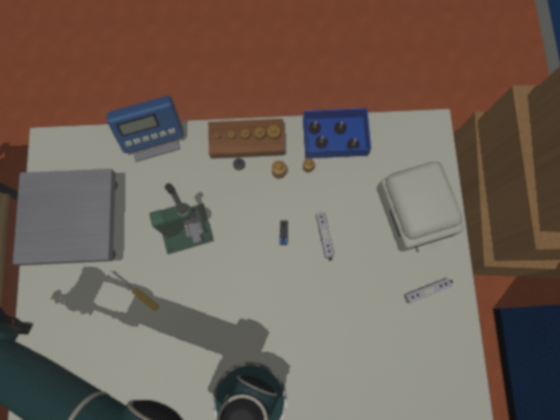

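View pics/wrist0.png

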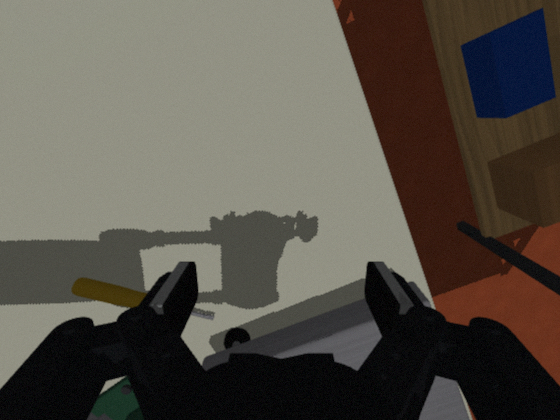

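Run:
```python
import numpy as np
for n,pts in [('top',[(428,290),(326,236),(186,214),(168,189)]),('scene',[(252,270),(121,320),(371,138)])]:
    d=np.load(n+'0.npz')
    for u,v in pts: print(n,u,v,d['P'][v,u].round(3))
import cv2
d=np.load('top0.npz');im=d['im'][140:330,110:470]
cv2.imwrite('pics/topz.png',cv2.cvtColor(cv2.resize(im,None,fx=2.2,fy=2.2,interpolation=cv2.INTER_CUBIC),cv2.COLOR_RGB2BGR))
d=np.load('scene0.npz');im=d['im'][100:360,90:410]
cv2.imwrite('pics/scz.png',cv2.cvtColor(cv2.resize(im,None,fx=2.2,fy=2.2,interpolation=cv2.INTER_CUBIC),cv2.COLOR_RGB2BGR))
```

```text
top 428 290 [ 0.311 -0.581  0.04 ]
top 326 236 [ 0.501 -0.268  0.04 ]
top 186 214 [0.557 0.157 0.214]
top 168 189 [0.615 0.195 0.283]
scene 252 270 [ 0.525 -0.275  0.038]
scene 121 320 [ 0.326 -0.592  0.027]
scene 371 138 [0.634 0.185 0.262]
```

View pics/topz.png

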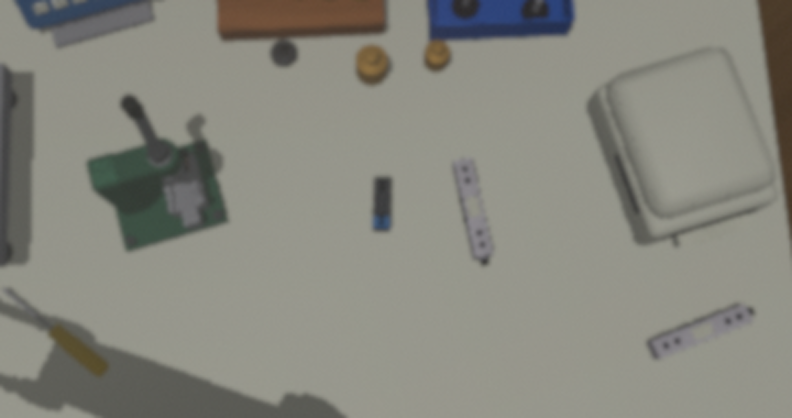

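View pics/scz.png

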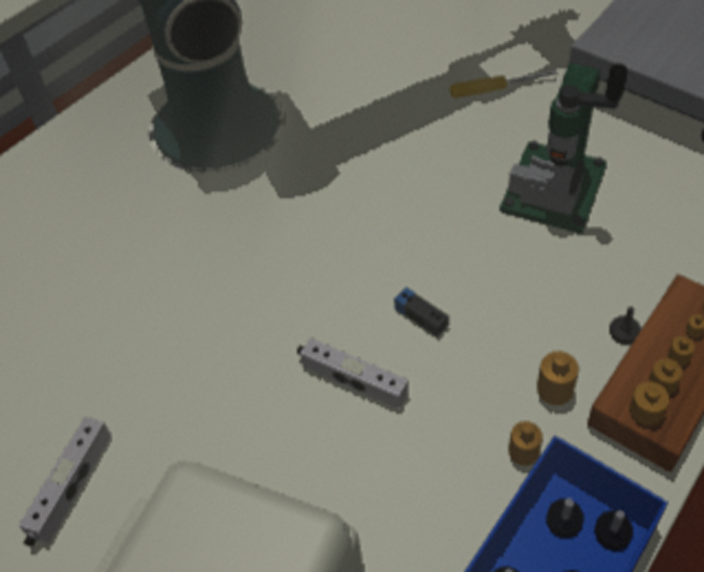

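Run:
```python
import numpy as np, cv2
for n in ['top','scene']:
    d=np.load(n+'0.npz');P=d['P'].reshape(-1,3)
    def rect(m,lbl):
        Q=P[m]; 
        if len(Q)<5: print(lbl,len(Q));return
        r=cv2.minAreaRect(Q[:,:2].astype(np.float32)*1000); print(n,lbl,len(Q),r, np.median(Q[:,2]).round(4))
    x,y,z=P.T
    rect((abs(x-.51)<.12)&(abs(y+.27)<.06)&(z>.028)&(z<.06),'cell')
    box=(abs(x-.55)<.14)&(abs(y-.15)<.14)
    rect(box&(z>.008)&(z<.02),'base')
    rect(box&(z>.19)&(z<.22),'head')
    rect(box&(z>.265)&(z<.3),'sleeve')
    rect(box&(z>.215)&(z<.24),'arm')
    for lo,hi in [(.04,.07),(.07,.1),(.1,.16)]: rect(box&(z>lo)&(z<hi),(lo,hi))
    m=box&(z>.005); h=np.histogram(z[m],bins=np.arange(0,.3,.01)); print(h[0])
```

```text
top cell 393 ((505.18780517578125, -266.3966979980469), (158.31942749023438, 29.083396911621094), 8.960597038269043) 0.0361
top base 821 ((549.630126953125, 149.6072998046875), (279.5334167480469, 276.6795349121094), 89.31388092041016) 0.0141
top head 558 ((560.7180786132812, 205.3651885986328), (50.126625061035156, 123.2579345703125), 15.004963874816895) 0.2046
top sleeve 64 ((622.83740234375, 193.29669189453125), (21.318178176879883, 22.86261558532715), 71.56007385253906) 0.2791
top arm 174 ((588.784423828125, 175.53665161132812), (73.86919403076172, 28.769052505493164), 26.09752082824707) 0.2286
top (0.04, 0.07) 387 ((532.8216552734375, 181.5121307373047), (96.93272399902344, 135.85867309570312), 33.167232513427734) 0.056
top (0.07, 0.1) 77 ((554.0869750976562, 202.66769409179688), (80.10796356201172, 123.0438003540039), 14.987650871276855) 0.0797
top (0.1, 0.16) 130 ((545.4918823242188, 198.70175170898438), (26.922367095947266, 125.3619384765625), 25.69835090637207) 0.136
[676 665 116  50  68 226  93  40  21  16  13  14  23  31  26  23  10  33
  41  78 433  47  93  71   4  13   8
[... 428 characters left out ...]
188), (21.72170639038086, 20.644289016723633), 41.38889694213867) 0.2776
scene arm 188 ((599.8533325195312, 178.6949005126953), (85.30650329589844, 28.428194046020508), 23.271970748901367) 0.2263
scene (0.04, 0.07) 454 ((547.802734375, 191.93048095703125), (106.66087341308594, 119.53971862792969), 14.357674598693848) 0.056
scene (0.07, 0.1) 77 ((587.0244750976562, 192.1553497314453), (138.4680633544922, 64.91561126708984), 75.9179916381836) 0.0836
scene (0.1, 0.16) 198 ((581.600341796875, 203.1255645751953), (121.97032165527344, 41.842350006103516), 79.29053497314453) 0.1366
[ 99 550 102  67  81 242 131  22  45  10  24  13  33  48  50  30  15  34
  49  46 232  50 102  60  18  21  23  33  12]
```

```bash
cat >> h.py <<'E'
def tgt(pos,h,st=None,rotm=None):
    st=st or read_state()
    R0=R.from_rotvec(st['tcp_rot']).as_matrix()
    if rotm is None: rotm=np.array([[np.cos(h),np.sin(h),0],[np.sin(h),-np.cos(h),0],[0,0,-1]])
    d=R0.T@(np.array(pos)-st['tool_pos'])*100
    rv=R.from_matrix(R0.T@rotm).as_rotvec()
    print('slide',d.round(2),'rot',rv.round(3),'deg',np.degrees(np.linalg.norm(rv)).round(1))
E
python3 - <<'E'
from h import *
tgt([.49,-.265,.26],np.pi+.155)
E
```

```text
slide [-55.54 -71.78  -2.07] rot [ 0.     0.    -0.574] deg 32.9
```

Emit:
play_rows(
  slide=[
    [-55.5, -71.8, -2.1],
    [-55.5, -71.8, -2.1],
    [-55.5, -71.8, -2.1],
    [-55.5, -71.8, -2.1],
    [-55.5, -71.8, -2.1],
    [-55.5, -71.8, -2.1],
    [-55.5, -71.8, -2.1],
    [-55.5, -71.8, -2.1],
    [-55.5, -71.8, -2.1],
    [-55.5, -71.8, -2.1],
    [-55.5, -71.8, -2.1],
    [-55.5, -71.8, -2.1],
  ],
  delta_rot=[
    [0, 0, -0.574],
    [0, 0, -0.574],
    [0, 0, -0.574],
    [0, 0, -0.574],
    [0, 0, -0.574],
    [0, 0, -0.574],
    [0, 0, -0.574],
    [0, 0, -0.574],
    [0, 0, -0.574],
    [0, 0, -0.574],
    [0, 0, -0.574],
    [0, 0, -0.574],
  ],
)

```text
time: 4.45
tool_pos: [0.3929, 0.1292, 0.2514]
tcp_rot: [-0.244, 3.131, 0.0]
wrist_force: [0.8, 0.0, -0.4]
width: 1.0
```

Run:
```python
from h import *
tgt([.49,-.265,.26],np.pi+.155)
```

```text
slide [ -3.47 -40.45  -0.86] rot [0.    0.002 0.001] deg 0.1
```

Emit:
play_rows(
  slide=[
    [-3.5, -40.5, -0.9],
    [-3.5, -40.5, -0.9],
    [-3.5, -40.5, -0.9],
    [-3.5, -40.5, -0.9],
    [-3.5, -40.5, -0.9],
    [-3.5, -40.5, -0.9],
    [-3.5, -40.5, -0.9],
    [-3.5, -40.5, -0.9],
    [-3.5, -40.5, -0.9],
    [-3.5, -40.5, -0.9],
    [-3.5, -40.5, -0.9],
    [-3.5, -40.5, -0.9],
  ],
  delta_rot=[
    [0, 0, 0],
    [0, 0, 0],
    [0, 0, 0],
    [0, 0, 0],
    [0, 0, 0],
    [0, 0, 0],
    [0, 0, 0],
    [0, 0, 0],
    [0, 0, 0],
    [0, 0, 0],
    [0, 0, 0],
    [0, 0, 0],
  ],
)

```text
time: 5.45
tool_pos: [0.4903, -0.267, 0.2601]
tcp_rot: [-0.24, 3.131, 0.001]
wrist_force: [-0.8, -0.0, -0.3]
width: 0.997
```

Run:
```python
from h import *
st=read_state();print(st['tool_pos'],st['q'],st['time'])
c=read_camera('wrist');save(c['image'],'w1.png');P=cloud(c,st)
np.savez('w1.npz',P=P,im=c['image'])
x,y,z=P.reshape(-1,3).T
m=(abs(x-.51)<.12)&(abs(y+.27)<.06)&(z>.033)&(z<.04)
Q=P.reshape(-1,3)[m];print(cv2.minAreaRect(Q[:,:2].astype(np.float32)*1000),np.median(Q[:,2]))
m=(abs(x-.51)<.12)&(abs(y+.27)<.06)&(z>.028)&(z<.04)
Q=P.reshape(-1,3)[m];print(cv2.minAreaRect(Q[:,:2].astype(np.float32)*1000),np.median(Q[:,2]))
for t in ['cell','cell_end','cell_center']: print(t,[(r['conf'],np.round(r['at']),ray(c,r['at'],{'cell':0,'cell_end':.018,'cell_center':.018}[t],st).round(4)) for r in landmark_of(t,c)])
```

```text
[ 0.49027785 -0.26701623  0.26007632] [-5.44100157e-01  3.04499833e-02  1.83134057e+00  1.33443685e-03
  1.27946006e+00 -2.26800985e+00] 5.45
((509.26190185546875, -268.43402099609375), (149.44166564941406, 28.066452026367188), 8.66339111328125) 0.036398819016363715
((509.26190185546875, -268.43402099609375), (149.44166564941406, 28.066452026367188), 8.66339111328125) 0.036398819016363715
cell [(0.88, array([275., 190.]), array([ 0.5137, -0.2712,  0.    ]))]
cell_end [(0.65, array([278., 241.]), array([ 0.5819, -0.2567,  0.018 ]))]
cell_center [(0.93, array([281., 190.]), array([ 0.508 , -0.2642,  0.018 ])), (0.46, array([281., 241.]), array([ 0.581 , -0.2531,  0.018 ]))]
```

View pics/w1.png

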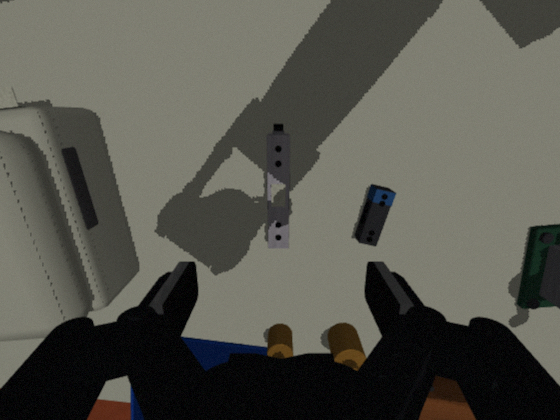

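Run:
```python
from h import *
tgt([.4698,-.2744,.09],np.pi+.151)
tgt([.4698,-.2744,.014],np.pi+.151)
```

```text
slide [ 2.19 -0.71 17.03] rot [0.001 0.001 0.006] deg 0.4
slide [ 2.2  -0.72 24.63] rot [0.001 0.001 0.006] deg 0.4
```

Emit:
play_rows(
  slide=[
    [2.2, -0.7, 4],
    [2.2, -0.7, 8],
    [2.2, -0.7, 12],
    [2.2, -0.7, 16],
    [2.2, -0.7, 19],
    [2.2, -0.7, 21],
    [2.2, -0.7, 23],
    [2.2, -0.7, 24],
    [2.2, -0.7, 24.6],
    [2.2, -0.7, 24.6],
  ],
  delta_rot=[
    [0, 0, 0.006],
    [0, 0, 0.006],
    [0, 0, 0.006],
    [0, 0, 0.006],
    [0, 0, 0.006],
    [0, 0, 0.006],
    [0, 0, 0.006],
    [0, 0, 0.006],
    [0, 0, 0.006],
    [0, 0, 0.006],
  ],
  hand=0.75,
)

```text
time: 6.48
tool_pos: [0.4693, -0.2731, 0.0136]
tcp_rot: [-0.239, 3.132, 0.003]
wrist_force: [-0.4, -0.0, 0.5]
width: 0.752
```

Emit:
play_rows(
  slide=[
    [0, 0, 0],
    [0, 0, 0],
    [0, 0, 0],
    [0, 0, 0],
    [0, 0, 0],
    [0, 0, 0],
    [0, 0, 0],
    [0, 0, 0],
  ],
  delta_rot=[
    [0, 0, 0],
    [0, 0, 0],
    [0, 0, 0],
    [0, 0, 0],
    [0, 0, 0],
    [0, 0, 0],
    [0, 0, 0],
    [0, 0, 0],
  ],
  hand=0,
  force=60,
)

```text
time: 7.15
tool_pos: [0.4706, -0.2739, 0.0153]
tcp_rot: [-0.239, 3.13, 0.0]
wrist_force: [0.1, -0.0, 6.7]
width: 0.32
```

Run:
```python
from h import *
tgt([.43,.0,.28],np.pi+.262)
```

```text
slide [ -0.21  27.69 -26.47] rot [-0.     0.002 -0.11 ] deg 6.3
```

Emit:
play_rows(
  slide=[
    [0, 0, -3],
    [0, 0, -7],
    [0, 0, -11],
    [-0.2, 3, -14],
    [-0.2, 6, -17],
    [-0.2, 9, -19],
    [-0.2, 13, -21],
    [-0.2, 17, -23],
    [-0.2, 21, -25],
    [-0.2, 25, -26.5],
    [-0.2, 27.7, -26.5],
    [-0.2, 27.7, -26.5],
  ],
  delta_rot=[
    [0, 0, 0],
    [0, 0, 0],
    [0, 0, 0],
    [0, 0, 0],
    [0, 0, 0],
    [0, 0, -0.11],
    [0, 0, -0.11],
    [0, 0, -0.11],
    [0, 0, -0.11],
    [0, 0, -0.11],
    [0, 0, -0.11],
    [0, 0, -0.11],
  ],
)

```text
time: 8.15
tool_pos: [0.4289, 0.0057, 0.2816]
tcp_rot: [-0.419, 3.109, 0.006]
wrist_force: [-0.0, -0.2, -3.4]
width: 0.322
```

Run:
```python
from h import *
st=read_state();print(st['tool_pos'],st['tcp_rot'],st['q'],st['time'],st['width'])
c=read_camera('wrist');save(c['image'],'w2.png');P=cloud(c,st)
np.savez('w2.npz',P=P,im=c['image'])
for t,zz in [('clamp',0),('seat',.053),('stop',0),('handle',.255)]: print(t,[(round(r['conf'],2),np.round(r['at']),ray(c,r['at'],zz,st).round(4)) for r in landmark_of(t,c)])
```

```text
[0.42887496 0.00567792 0.28161268] [-0.41864588  3.10886578  0.00590755] [-0.04845735 -0.24663992  2.04118894  0.00466939  1.34314599 -1.88801204] 8.15 0.32212276256940375
clamp []
seat []
stop []
handle []
```

View pics/w2.png

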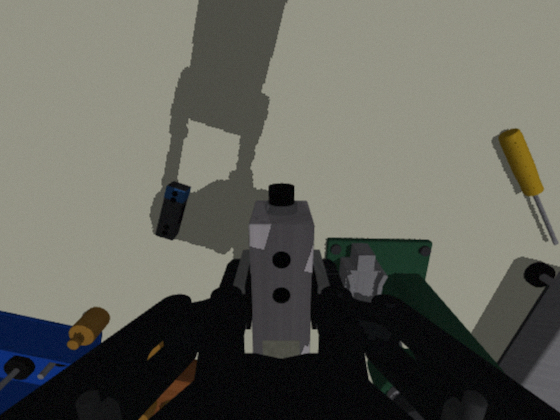

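Run:
```python
import numpy as np, cv2
d=np.load('w2.npz');P=d['P'];im=d['im'].astype(int)
x,y,z=[P[...,i] for i in range(3)]
np.set_printoptions(suppress=True,linewidth=150)
g=(im[...,1]>im[...,0]+8)&(z>.008)&(z<.02)&(abs(x-.55)<.15)&(abs(y-.15)<.15)
Q=P[g];print('base',len(Q),cv2.minAreaRect(Q[:,:2].astype(np.float32)*1000),np.median(Q[:,2]))
b=(z>.045)&(z<.062)&(abs(x-.52)<.1)&(abs(y-.15)<.08)
Q=P[b];print('bed',len(Q),cv2.minAreaRect(Q[:,:2].astype(np.float32)*1000),np.median(Q[:,2]))
yaw=.262
A=np.array([.5705,.1687]);Rm=np.array([[np.cos(yaw),np.sin(yaw)],[-np.sin(yaw),np.cos(yaw)]])
D=np.load('top0.npz')['P'].reshape(-1,3);S=np.load('scene0.npz')['P'].reshape(-1,3)
for nm,C in [('w2',P.reshape(-1,3)),('top',D),('scene',S)]:
    L=(C[:,:2]-A)@Rm.T
    for lo,hi in [(.01,.018),(.048,.06),(.06,.072),(.075,.09),(.195,.215),(.27,.29)]:
        m=(C[:,2]>lo)&(C[:,2]<hi)&(L[:,0]>-.12)&(L[:,0]<.12)&(L[:,1]>-.07)&(L[:,1]<.13)
        if m.sum()>5: print(nm,lo,hi,m.sum(),'x',np.percentile(L[m,0],[1,5,50,95,99]).round(4),'y',np.percentile(L[m,1],[1,5,50,95,99]).round(4),'z',np.median(C[m,2]).round(4))
# cell in grasp
m=(np.hypot(x-.4289,y-.0057)<.14)&(z>.25)&(im.sum(-1)>200)
Q=P[m&(abs(np.mgrid[0:420,0:560][1]-281)<30)]
print(len(Q)); c=Q.mean(0);u,s,vt=np.linalg.svd(Q-c);print(c,vt[2],s)
# front edge of base in each row: pixel rows where z jumps
```

```text
base 2290 ((522.1782836914062, 186.79470825195312), (69.10411071777344, 159.43756103515625), 14.197175025939941) 0.014024801250830388
bed 1379 ((541.7294311523438, 174.6204833984375), (99.52723693847656, 68.13933563232422), 65.94274139404297) 0.05477911172199068
w2 0.01 0.018 2283 x [-0.0764 -0.0749 -0.0531 -0.0219 -0.0099] y [-0.0479 -0.0402  0.0532  0.1032  0.1083] z 0.0141
w2 0.048 0.06 1318 x [-0.0733 -0.0709 -0.0343 -0.0048 -0.0003] y [-0.0285 -0.0248  0.0014  0.0729  0.0899] z 0.0548
w2 0.06 0.072 459 x [-0.05   -0.0486 -0.0248 -0.0136 -0.0072] y [-0.0285 -0.0259  0.0202  0.0883  0.094 ] z 0.0664
w2 0.075 0.09 237 x [-0.0249 -0.0246 -0.0236 -0.0135 -0.0111] y [0.0557 0.0562 0.0705 0.0926 0.096 ] z 0.0822
w2 0.195 0.215 320 x [-0.0229 -0.0169 -0.0106 -0.0039 -0.0023] y [-0.0254 -0.0249 -0.0186 -0.0108  0.0953] z 0.206
top 0.01 0.018 556 x [-0.0765 -0.0733 -0.0393  0.0397  0.0565] y [-0.0475 -0.0453  0.0373  0.1045  0.1101] z 0.0146
top 0.048 0.06 240 x [-0.0726 -0.0689 -0.0298  0.0081  0.0267] y [-0.0273 -0.0261 -0.0001  0.0576  0.0846] z 0.0551
top 0.06 0.072 109 x [-0.0648 -0.
[... 527 characters left out ...]
 z 0.0141
scene 0.048 0.06 256 x [-0.0679 -0.0626 -0.0128  0.0303  0.0366] y [-0.0294 -0.0284  0.0006  0.0551  0.0684] z 0.0553
scene 0.06 0.072 139 x [-0.046  -0.0426 -0.0053  0.0288  0.0368] y [-0.0275 -0.0251 -0.0168  0.058   0.0768] z 0.0658
scene 0.075 0.09 54 x [0.0172 0.0201 0.0304 0.0368 0.0372] y [-0.0252 -0.0235  0.0073  0.0735  0.0854] z 0.0837
scene 0.195 0.215 283 x [-0.0208 -0.018   0.0046  0.0246  0.0309] y [-0.026  -0.0231  0.0477  0.0917  0.0957] z 0.2045
scene 0.27 0.29 45 x [0.0497 0.0517 0.0608 0.0697 0.071 ] y [-0.0027 -0.      0.0051  0.0178  0.0181] z 0.2782
1572
[0.42870274 0.00492027 0.30530406] [ 0.34820004 -0.93607503  0.05020231] [1.26752571 0.73493274 0.29970712]
```

Run:
```python
import numpy as np, cv2
np.set_printoptions(suppress=True,linewidth=150)
d=np.load('w2.npz');P=d['P'];im=d['im']
cv2.imwrite('pics/w2z.png',cv2.cvtColor(cv2.resize(im[225:400,310:480],None,fx=4,fy=3.4,interpolation=cv2.INTER_CUBIC),cv2.COLOR_RGB2BGR))
x,y,z=[P[...,i] for i in range(3)]
yaw=.25;A=np.array([.570,.167])
def loc(C,yaw): 
    Rm=np.array([[np.cos(yaw),np.sin(yaw)],[-np.sin(yaw),np.cos(yaw)]]);return (C-A)@Rm.T
L=loc(P[...,:2],yaw)
# front edge of base: per column, first base row
gi=im.astype(int);g=(gi[...,1]>gi[...,0]+8)&(z>.008)&(z<.02)&(abs(x-.55)<.15)&(abs(y-.15)<.15)
pts=[]
for c in range(335,428):
    r=np.where(g[:,c])[0]
    if len(r): pts.append(L[r[0],c])
pts=np.array(pts);k=np.polyfit(pts[:,1],pts[:,0],1);print('front edge slope',k, 'pred yaw',yaw-k[0], len(pts))
# bed row by row: z in .05-.058, edges
for x0 in np.arange(-.074,0,.004):
    m=(abs(L[...,0]-x0)<.002)&(z>.048)&(z<.058)&(abs(L[...,1])<.035)
    m2=(abs(L[...,0]-x0)<.002)&(z>.061)&(z<.072)&(abs(L[...,1])<.035)
    f=lambda m:(m.sum(),L[m][:,1].min().round(4),L[m][:,1].max().round(4),np.median(z[m]).round(4)) if m.sum()>2 else None
    q=L[m2][:,1] if m2.sum() else np.array([])
    print(x0.round(3),f(m),'cheek',f(m2), 'inner', q[q<0].max().round(4) if (q<0).any() else None, q[q>0].min().round(4) if (q>0).any() else None)
```

```text
front edge slope [ 0.00387685 -0.0753694 ] pred yaw 0.2461231494591386 93
-0.074 (np.int64(27), np.float64(-0.0115), np.float64(0.0101), np.float64(0.0522)) cheek None inner None None
-0.07 (np.int64(59), np.float64(-0.0128), np.float64(0.0112), np.float64(0.0548)) cheek None inner None None
-0.066 (np.int64(45), np.float64(-0.0128), np.float64(0.0108), np.float64(0.0549)) cheek None inner None None
-0.062 (np.int64(52), np.float64(-0.0125), np.float64(0.0119), np.float64(0.0548)) cheek None inner None None
-0.058 (np.int64(42), np.float64(-0.0123), np.float64(0.0105), np.float64(0.0549)) cheek None inner None None
-0.054 (np.int64(50), np.float64(-0.0128), np.float64(0.0107), np.float64(0.0548)) cheek None inner None None
-0.05 (np.int64(84), np.float64(-0.027), np.float64(0.0258), np.float64(0.0546)) cheek (np.int64(19), np.float64(-0.0271), np.float64(0.0255), np.float64(0.0648)) inner -0.0222 0.0209
-0.046 (np.int64(98), np.float64(-0.0285), np.float64(0.0263), np.float64(0.0547)) cheek (np.int64(36), np.float64(-0.0286), np.float64(0.0272), np.float64(0.0666)) inner -0.0219 0.01
[... 1109 characters left out ...]
.0151
-0.018 (np.int64(54), np.float64(-0.0278), np.float64(0.0156), np.float64(0.0548)) cheek (np.int64(17), np.float64(-0.0197), np.float64(0.021), np.float64(0.0667)) inner -0.0168 0.0151
-0.014 (np.int64(48), np.float64(-0.0121), np.float64(0.0161), np.float64(0.055)) cheek (np.int64(3), np.float64(-0.0177), np.float64(0.0153), np.float64(0.0652)) inner -0.0173 0.0153
-0.01 (np.int64(51), np.float64(-0.0134), np.float64(0.0158), np.float64(0.055)) cheek None inner None None
-0.006 (np.int64(43), np.float64(-0.0126), np.float64(0.015), np.float64(0.055)) cheek None inner None None
-0.002 (np.int64(41), np.float64(-0.0123), np.float64(0.0128), np.float64(0.0548)) cheek None inner None None
```

View pics/w2z.png

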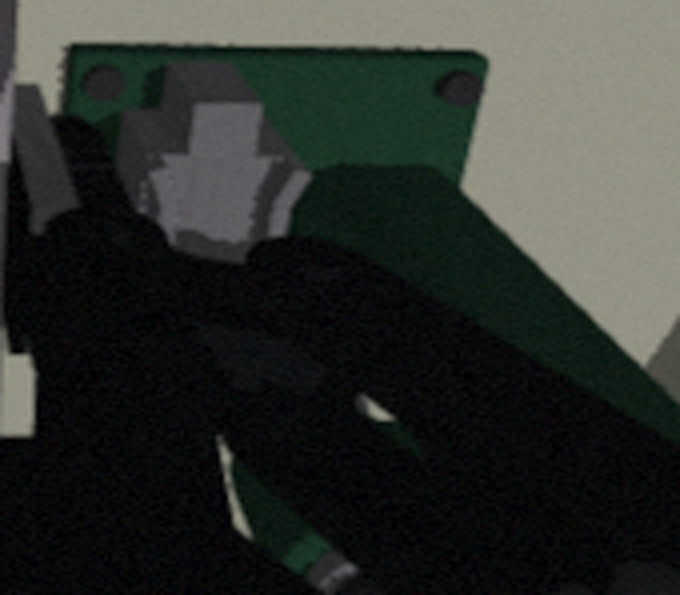

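Run:
```python
import numpy as np
np.set_printoptions(suppress=True,linewidth=150)
d=np.load('w2.npz');P=d['P']
T=np.array([.42887,.00568]);h=.2667  # tool heading-pi from rotvec
import scipy.spatial.transform as s
M=s.Rotation.from_rotvec([-0.41864588,3.10886578,0.00590755]).as_matrix();print(M)
L=(P.reshape(-1,3)-[.42887,.00568,.28161])@M
Lg=L.reshape(420,560,3)
for r in range(190,355,8):
    a=Lg[r,255:310];print(r,Lg[r,281].round(4), 'z med',np.median(a[:,2]).round(4), 'y ext', Lg[r,240:325][(Lg[r,240:325,2]<-.01)&(Lg[r,240:325,2]>-.03)][:,1].round(4)[[0,-1]] if ((Lg[r,240:325,2]<-.01)&(Lg[r,240:325,2]>-.03)).any() else '')
```

```text
[[-0.96436775 -0.26453338  0.00411575]
 [-0.26451583  0.96437151  0.00435465]
 [-0.00512107  0.00311081 -0.99998205]]
190 [ 0.0464 -0.     -0.0098] z med 0.2802 y ext 
198 [ 0.0427  0.     -0.0099] z med 0.2802 y ext [0.0005 0.0005]
206 [ 0.0391  0.     -0.0103] z med -0.0073 y ext [-0.004   0.0022]
214 [ 0.0352  0.     -0.0102] z med -0.0097 y ext [-0.0123  0.0091]
222 [ 0.0347  0.     -0.019 ] z med -0.0197 y ext [-0.0135  0.0133]
230 [ 0.0317  0.     -0.0208] z med -0.0213 y ext [-0.014   0.0136]
238 [ 0.0284  0.     -0.0216] z med -0.0215 y ext [-0.0136  0.0138]
246 [ 0.0245  0.     -0.0213] z med -0.0213 y ext [-0.0137  0.0134]
254 [ 0.021   0.     -0.0218] z med -0.0214 y ext [-0.0139  0.0136]
262 [ 0.0169  0.0001 -0.0214] z med -0.0212 y ext [-0.0196  0.0195]
270 [ 0.0133  0.0001 -0.022 ] z med -0.0212 y ext [-0.0186  0.0196]
278 [ 0.009   0.0001 -0.0215] z med -0.0213 y ext [-0.0178  0.0185]
286 [ 0.0046  0.0001 -0.0211] z med -0.0212 y ext [-0.017   0.0171]
294 [ 0.0016  0.0001 -0.0228] z med -0.0213 y ext [-0.0136  0.0144]
302 [-0.0033  0.0001 -0.0218] z med -0.0211 y ext [-0.0136  0.015 ]
310 [-0.0075  0.0001 -0.0219] z med -0.0212 y ext [-0.0149  0.0147]
318 [-0.0133  0.0001 -0.0203] z med -0.0212 y ext [-0.0147  0.0136]
326 [-0.018   0.0001 -0.0201] z med -0.0208 y ext [-0.0156  0.0155]
334 [-0.0217  0.0001 -0.0212] z med -0.0211 y ext [-0.0139  0.0136]
342 [-0.0259  0.0001 -0.0217] z med -0.0215 y ext [-0.0141  0.0139]
350 [-0.0305  0.0001 -0.0219] z med -0.0214 y ext [-0.0136  0.0134]
```

```bash
cat >> h.py <<'E'
A=np.array([.5698,.1659]);YAW=.249
def cl(x,y=0): return A+x*np.array([np.cos(YAW),np.sin(YAW)])+y*np.array([-np.sin(YAW),np.cos(YAW)])
def tcl(st=None):
    st=st or read_state();d=st['tool_pos'][:2]-A;c,s=np.cos(YAW),np.sin(YAW)
    M=R.from_rotvec(st['tcp_rot']).as_matrix()
    print('clamp-frame tcp',np.round([c*d[0]+s*d[1],-s*d[0]+c*d[1],st['tool_pos'][2]],4),'yawerr',np.round(np.arctan2(-M[1,0],-M[0,0])-YAW,4),'F',np.round(st['wrist_force'],1),'t',st['time'])
E
python3 - <<'E'
from h import *
tgt([*cl(-.197),.0716],np.pi+YAW)
E
```

```text
slide [ 1.84 12.71 20.76] rot [-0.     0.001  0.012] deg 0.7
```

Emit:
play_rows(
  slide=[
    [1.8, 3.5, 2],
    [1.8, 7, 4],
    [1.8, 10, 6],
    [1.8, 12.7, 8],
    [1.8, 12.7, 12],
    [1.8, 12.7, 15],
    [1.8, 12.7, 18],
    [1.8, 12.7, 20],
    [1.8, 12.7, 20.8],
    [1.8, 12.7, 20.8],
    [1.8, 12.7, 20.8],
  ],
  delta_rot=[
    [0, 0, 0.012],
    [0, 0.001, 0.012],
    [0, 0.001, 0.012],
    [0, 0.001, 0.012],
    [0, 0.001, 0.012],
    [0, 0.001, 0.012],
    [0, 0.001, 0.012],
    [0, 0.001, 0.012],
    [0, 0.001, 0.012],
    [0, 0.001, 0.012],
    [0, 0.001, 0.012],
  ],
)

```text
time: 9.32
tool_pos: [0.3798, 0.1166, 0.0714]
tcp_rot: [0.387, -3.116, 0.001]
wrist_force: [0.1, 0.4, -2.5]
width: 0.319
```

Run:
```python
from h import *
tcl()
tgt([*cl(-.197),.0716],np.pi+YAW)
tgt([*cl(-.0938),.0706],np.pi+YAW)
st=read_state();c=read_camera('wrist');save(c['image'],'w3.png');np.savez('w3.npz',P=cloud(c,st),im=c['image'])
M=R.from_rotvec(st['tcp_rot']).as_matrix();print(M.round(4))
c=read_camera('scene');save(cv2.resize(c['image'][110:220,300:410],None,fx=5,fy=5,interpolation=cv2.INTER_CUBIC),'s3.png')
```

```text
clamp-frame tcp [-0.1963 -0.001   0.0714] yawerr -0.0016 F [ 0.1  0.4 -2.5] t 9.3167
slide [ 0.07  0.1  -0.02] rot [-0.    -0.001 -0.002] deg 0.1
slide [-10.25   0.11   0.07] rot [-0.    -0.001 -0.002] deg 0.1
[[-9.696e-01 -2.448e-01 -1.000e-03]
 [-2.448e-01  9.696e-01 -7.000e-04]
 [ 1.200e-03 -4.000e-04 -1.000e+00]]
```

View pics/w3.png

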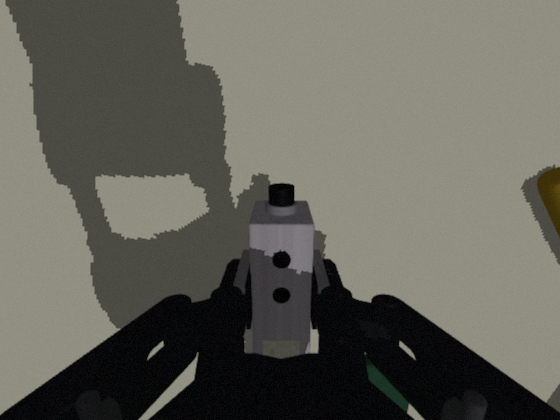

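View pics/s3.png

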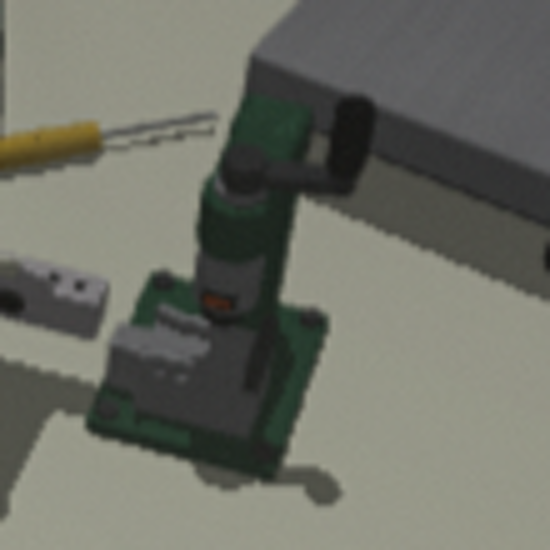

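Emit:
play_rows(
  slide=[
    [-0.5, 0.1, 0],
    [-1.5, 0.1, 0],
    [-2.5, 0.1, 0],
    [-3.5, 0.1, 0],
    [-4.5, 0.1, 0],
    [-5.0, 0.1, 0],
    [-5.0, 0.1, 0],
  ],
  delta_rot=[
    [0, -0.001, -0.002],
    [0, -0.001, -0.002],
    [0, -0.001, -0.002],
    [0, -0.001, -0.002],
    [0, -0.001, -0.002],
    [0, -0.001, -0.002],
    [0, -0.001, -0.002],
  ],
)

```text
time: 10.0
tool_pos: [0.4314, 0.131, 0.0733]
tcp_rot: [-0.391, 3.112, 0.0]
wrist_force: [0.6, -0.2, -4.4]
width: 0.319
```

Run:
```python
from h import *
tcl()
tgt([*cl(-.0948),.0706],np.pi+YAW)
```

```text
clamp-frame tcp [-0.1427  0.0003  0.0733] yawerr 0.0011 F [ 0.6 -0.2 -4.4] t 10.0
slide [-4.79 -0.04  0.3 ] rot [-0.     0.005  0.001] deg 0.3
```

Emit:
play_rows(
  slide=[
    [-0.3, 0, 0.25],
    [-1, 0, 0.25],
    [-1.8, 0, 0.25],
    [-2.6, 0, 0.25],
    [-3.4, 0, 0.25],
    [-4.2, 0, 0.25],
    [-4.7, 0, 0.25],
    [-4.7, 0, 0.25],
  ],
  delta_rot=[
    [0, 0.003, 0],
    [0, 0.003, 0],
    [0, 0.003, 0],
    [0, 0.003, 0],
    [0, 0.003, 0],
    [0, 0.003, 0],
    [0, 0.003, 0],
    [0, 0.003, 0],
  ],
)

```text
time: 10.67
tool_pos: [0.4786, 0.143, 0.0713]
tcp_rot: [-0.391, 3.114, -0.0]
wrist_force: [0.8, -0.2, -3.0]
width: 0.314
```

Run:
```python
from h import *
tcl()
tgt([*cl(-.0898),.0696],np.pi+YAW)
c=read_camera('scene');save(cv2.resize(c['image'][110:220,300:410],None,fx=5,fy=5,interpolation=cv2.INTER_CUBIC),'s4.png')
tcl()
```

```text
clamp-frame tcp [-0.0941  0.0003  0.0713] yawerr 0.0011 F [ 0.8 -0.2 -3. ] t 10.6667
slide [-0.43 -0.03  0.17] rot [-0.     0.003  0.001] deg 0.2
clamp-frame tcp [-0.0951  0.0003  0.071 ] yawerr 0.0011 F [ 0.3 -0.3 -3.1] t 10.7167
```

View pics/s4.png

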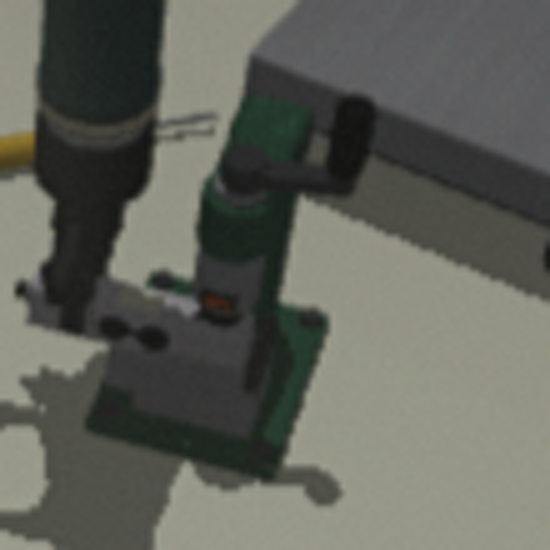

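Emit:
play_rows(
  slide=[
    [0, 0, 0.05],
    [0, 0, 0.1],
    [0, 0, 0.15],
    [-0.1, 0, 0.15],
    [-0.2, 0, 0.15],
    [-0.25, 0, 0.15],
  ],
  delta_rot=[
    [0, 0.002, 0],
    [0, 0.002, 0],
    [0, 0.002, 0],
    [0, 0.002, 0],
    [0, 0.002, 0],
    [0, 0.002, 0],
  ],
)

```text
time: 11.22
tool_pos: [0.4791, 0.1432, 0.0701]
tcp_rot: [0.392, -3.116, 0.001]
wrist_force: [-5.4, -1.3, 5.5]
width: 0.318
```

Run:
```python
from h import *
tcl()
```

```text
clamp-frame tcp [-0.0935  0.0004  0.0701] yawerr 0.0012 F [-5.4 -1.3  5.5] t 11.2167
```

Emit:
play_rows(
  slide=[
    [-0.05, 0, -0.03],
    [-0.1, 0, -0.03],
    [-0.15, 0, -0.03],
  ],
  delta_rot=[
    [0, 0, 0],
    [0, 0, 0],
    [0, 0, 0],
  ],
)

```text
time: 11.47
tool_pos: [0.4804, 0.1436, 0.0704]
tcp_rot: [0.392, -3.116, 0.001]
wrist_force: [-1.0, -0.3, -0.3]
width: 0.316
```

Run:
```python
from h import *
tcl()
```

```text
clamp-frame tcp [-0.0921  0.0004  0.0704] yawerr 0.0012 F [-1.  -0.3 -0.3] t 11.4667
```

Not the stop yet; continue gently.

Emit:
play_rows(
  slide=[
    [-0.05, 0, 0],
    [-0.1, 0, 0],
    [-0.15, 0, 0],
  ],
  delta_rot=[
    [0, 0, 0],
    [0, 0, 0],
    [0, 0, 0],
  ],
)

```text
time: 11.72
tool_pos: [0.4819, 0.1439, 0.0703]
tcp_rot: [0.392, -3.116, 0.001]
wrist_force: [-2.1, -0.4, 0.5]
width: 0.317
```

Run:
```python
from h import *
tcl()
```

```text
clamp-frame tcp [-0.0906  0.0004  0.0703] yawerr 0.0012 F [-2.1 -0.4  0.5] t 11.7167
```

Emit:
play_rows(
  slide=[
    [-0.05, 0, 0],
    [-0.1, 0, 0],
  ],
  delta_rot=[
    [0, 0, 0],
    [0, 0, 0],
  ],
)

```text
time: 11.88
tool_pos: [0.4829, 0.1442, 0.0703]
tcp_rot: [0.392, -3.116, 0.001]
wrist_force: [-2.3, -0.9, -0.1]
width: 0.315
```

Run:
```python
from h import *
tcl()
```

```text
clamp-frame tcp [-0.0896  0.0004  0.0703] yawerr 0.0012 F [-2.3 -0.9 -0.1] t 11.8833
```

Emit:
play_rows(
  slide=[
    [-0.05, 0, 0],
    [-0.1, 0, 0],
  ],
  delta_rot=[
    [0, 0, 0],
    [0, 0, 0],
  ],
)

```text
time: 12.05
tool_pos: [0.4834, 0.1443, 0.0702]
tcp_rot: [0.392, -3.114, 0.001]
wrist_force: [-4.7, -1.7, 1.3]
width: 0.315
```

Run:
```python
from h import *
tcl()
```

```text
clamp-frame tcp [-0.089   0.0004  0.0702] yawerr 0.0012 F [-4.7 -1.7  1.3] t 12.05
```

Emit:
play_rows(
  slide=[
    [-0.05, 0, 0],
    [-0.1, 0, 0],
    [-0.1, 0, 0],
  ],
  delta_rot=[
    [0, 0, 0],
    [0, 0, 0],
    [0, 0, 0],
  ],
)

```text
time: 12.3
tool_pos: [0.4834, 0.1443, 0.0702]
tcp_rot: [0.391, -3.112, 0.002]
wrist_force: [-6.3, -1.8, 3.2]
width: 0.32
```

Run:
```python
from h import *
tcl()
```

```text
clamp-frame tcp [-0.0891  0.0004  0.0702] yawerr 0.0012 F [-6.3 -1.8  3.2] t 12.3
```

Emit:
play_rows(
  slide=[
    [0, 0, 0.05],
    [0, 0, 0.05],
    [0, 0, 0.05],
    [0, 0, 0.05],
    [0, 0, 0.05],
  ],
  delta_rot=[
    [0, 0, 0],
    [0, 0, 0],
    [0, 0, 0],
    [0, 0, 0],
    [0, 0, 0],
  ],
  hand=0.65,
)

```text
time: 12.72
tool_pos: [0.484, 0.1445, 0.0699]
tcp_rot: [0.391, -3.113, 0.001]
wrist_force: [-0.7, -0.3, -0.1]
width: 0.655
```

Run:
```python
from h import *
tcl(); print(read_state()['width'])
tgt([*cl(-.12,-.0),.27],np.pi+YAW)
```

```text
clamp-frame tcp [-0.0885  0.0004  0.0699] yawerr 0.0011 F [-0.7 -0.3 -0.1] t 12.7167
0.6551357742963729
slide [  3.23  -0.04 -20.  ] rot [-0.    -0.004  0.001] deg 0.2
```

Emit:
play_rows(
  slide=[
    [0, 0, -2],
    [0, 0, -5],
    [0, 0, -9],
    [0.5, 0, -13],
    [1.5, 0, -17],
    [3, 0, -20],
    [5, 0, -23],
    [6, 0, -25],
    [6, 0, -25],
    [6, 0, -25],
  ],
  delta_rot=[
    [0, 0, 0],
    [0, 0, 0],
    [0, 0, 0],
    [0, 0, 0],
    [0, 0, 0],
    [0, 0, 0],
    [0, 0, 0],
    [0, 0, 0],
    [0, 0, 0],
    [0, 0, 0],
  ],
)

```text
time: 13.55
tool_pos: [0.4275, 0.1302, 0.322]
tcp_rot: [-0.392, 3.116, -0.001]
wrist_force: [-0.5, -0.6, -0.1]
width: 0.655
```

Run:
```python
from h import *
tcl();st=read_state()
c=read_camera('wrist');save(c['image'],'w5.png');P=cloud(c,st);np.savez('w5.npz',P=P,im=c['image'])
def loc(P):
    d=P[...,:2]-A;cc,s=np.cos(YAW),np.sin(YAW);return np.stack([cc*d[...,0]+s*d[...,1],-s*d[...,0]+cc*d[...,1]],-1)
L=loc(P);z=P[...,2]
m=(z>.085)&(z<.097)&(abs(L[...,1])<.03)&(L[...,0]>-.15)&(L[...,0]<-.03)
Q=L[m];print('celltop',m.sum(),np.median(z[m]),cv2.minAreaRect(Q.astype(np.float32)*1000),Q[:,0].min())
m=(z>.27)&(z<.29)&(np.hypot(L[...,0],L[...,1])<.1)
print('sleeve',m.sum(),np.median(P[m],0) if m.any() else '', cv2.minAreaRect(P[m][:,:2].astype(np.float32)*1000) if m.sum()>4 else '')
c=read_camera('scene');save(cv2.resize(c['image'][110:220,300:410],None,fx=5,fy=5,interpolation=cv2.INTER_CUBIC),'s5.png');np.savez('s5.npz',im=c['image'])
```

```text
clamp-frame tcp [-0.1467  0.0004  0.322 ] yawerr 0.0012 F [-0.5 -0.6 -0.1] t 13.55
celltop 1345 0.09120774922351499 ((-77.6318359375, 0.1450214385986328), (95.04498291015625, 27.90771484375), 0.5552996397018433) -0.12507086875682286
sleeve 0
```

View pics/w5.png

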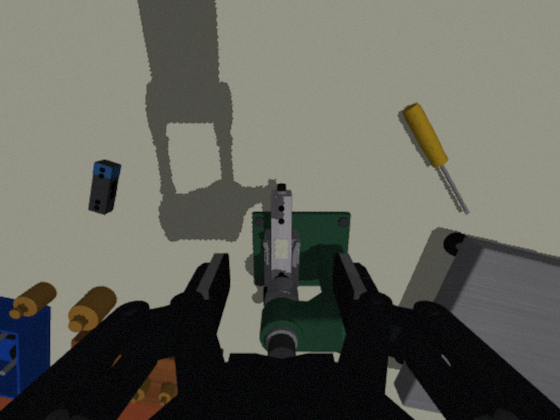

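View pics/s5.png

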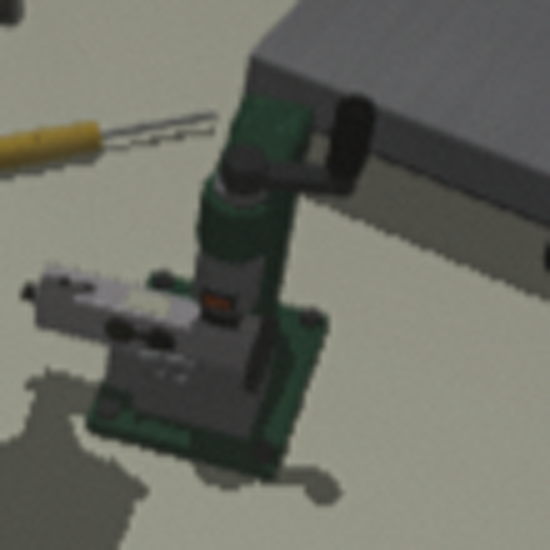

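Run:
```python
from h import *
st=read_state();tcl(st)
for n in ['top','scene']:
    P=np.load(n+'0.npz')['P'].reshape(-1,3)
    for r in (.01,.02): 
        m=np.hypot(P[:,0]-A[0],P[:,1]-A[1])<r;print(n,r,np.percentile(P[m,2],[50,90,99,100]).round(3))
    m=(np.hypot(P[:,0]-A[0],P[:,1]-A[1])<.09)&(P[:,2]>.274);Q=P[m];print('sleeve',np.median(Q,0), (Q.max(0)+Q.min(0))/2, np.ptp(Q,axis=0))
    m=(np.hypot(P[:,0]-A[0],P[:,1]-A[1])<.09)&(P[:,2]>.216)&(P[:,2]<.235);Q=P[m];print('arm',cv2.minAreaRect(Q[:,:2].astype(np.float32)*1000))
tgt([*cl(.0589,.0117),.335],np.pi+YAW)
tgt([*cl(.0589,.0117),.244],np.pi+YAW)
```

```text
clamp-frame tcp [-0.1477  0.0004  0.319 ] yawerr 0.0011 F [ 0.7 -0.7 -0.2] t 13.65
top 0.01 [0.231 0.236 0.239 0.24 ]
top 0.02 [0.21  0.235 0.238 0.24 ]
sleeve [0.62217289 0.19363692 0.28000228] [0.62345001 0.19371489 0.28002508] [0.02305026 0.02311598 0.01065899]
arm ((588.5451049804688, 173.65093994140625), (70.67697143554688, 28.833189010620117), 21.129453659057617)
scene 0.01 [0.22  0.233 0.235 0.235]
scene 0.02 [0.171 0.232 0.234 0.235]
sleeve [0.62767814 0.19137592 0.27892759] [0.62675025 0.19267796 0.27861663] [0.02143086 0.02045007 0.00775359]
arm ((598.890380859375, 178.28074645996094), (83.21004486083984, 28.428194046020508), 23.27197265625)
slide [-20.65   1.1   -1.71] rot [-0.    -0.005  0.001] deg 0.3
slide [-20.7    1.11   7.39] rot [-0.    -0.005  0.001] deg 0.3
```

Emit:
play_rows(
  slide=[
    [-4, 1.1, -1.5],
    [-8, 1.1, -1.7],
    [-12, 1.1, -1.7],
    [-16, 1.1, -1.7],
    [-19, 1.1, -1.7],
    [-20.7, 1.1, -1.7],
    [-20.7, 1.1, -1.7],
    [-20.7, 1.1, 1.5],
    [-20.7, 1.1, 4.5],
    [-20.7, 1.1, 6.8],
    [-20.7, 1.1, 6.8],
    [-20.7, 1.1, 6.8],
  ],
  delta_rot=[
    [0, -0.004, 0],
    [0, -0.004, 0],
    [0, -0.004, 0],
    [0, -0.004, 0],
    [0, -0.004, 0],
    [0, -0.004, 0],
    [0, -0.004, 0],
    [0, -0.004, 0],
    [0, -0.004, 0],
    [0, -0.004, 0],
    [0, -0.004, 0],
    [0, -0.004, 0],
  ],
)

```text
time: 14.65
tool_pos: [0.6218, 0.1911, 0.2465]
tcp_rot: [0.391, -3.109, 0.002]
wrist_force: [0.5, 0.4, 1.6]
width: 0.651
```

Run:
```python
from h import *
tcl();print(read_state()['q'])
st=read_state();c=read_camera('wrist');save(c['image'],'w6.png')
c=read_camera('scene');save(cv2.resize(c['image'][90:220,300:430],None,fx=4.5,fy=4.5,interpolation=cv2.INTER_CUBIC),'s6.png')
```

```text
clamp-frame tcp [0.0566 0.0116 0.2465] yawerr 0.0011 F [0.5 0.4 1.6] t 14.65
[ 2.60052010e-01  2.19055877e-01  1.64566336e+00 -3.51468245e-04
  1.28503458e+00 -1.56074098e+00]
```

View pics/w6.png

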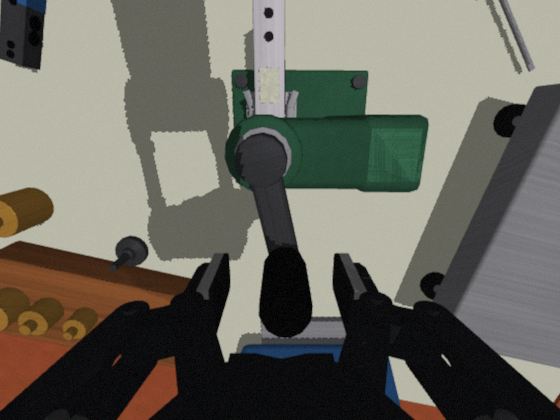

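View pics/s6.png

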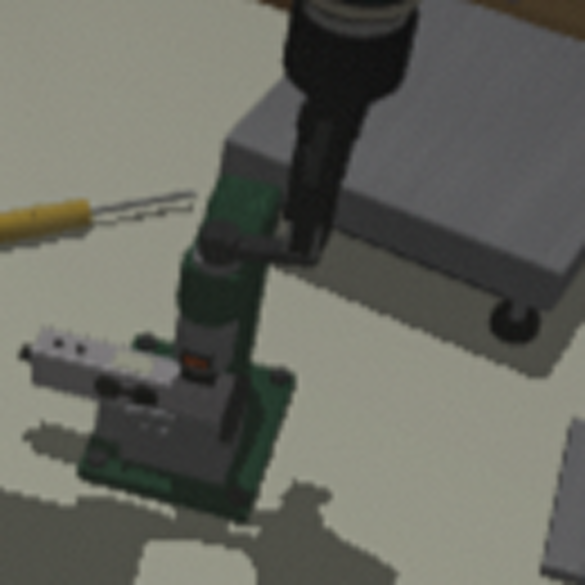

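Emit:
play_rows(
  slide=[
    [-0.3, 0.1, -0.3],
    [-0.3, 0.1, -0.3],
    [-0.3, 0.1, -0.3],
    [-0.3, 0.1, -0.3],
    [-0.3, 0.1, -0.3],
    [-0.3, 0.1, -0.3],
    [-0.3, 0.1, -0.3],
  ],
  delta_rot=[
    [0, 0, 0],
    [0, 0, 0],
    [0, 0, 0],
    [0, 0, 0],
    [0, 0, 0],
    [0, 0, 0],
    [0, 0, 0],
  ],
  hand=0,
  force=40,
)

```text
time: 15.33
tool_pos: [0.6286, 0.1942, 0.2573]
tcp_rot: [-0.391, 3.112, 0.001]
wrist_force: [0.3, 1.3, 5.2]
width: 0.266
```

Run:
```python
from h import *
tcl();print(read_state()['width'])
```

```text
clamp-frame tcp [0.064  0.0129 0.2573] yawerr 0.0012 F [0.3 1.3 5.2] t 15.3333
0.26571811267535583
```

Emit:
play_rows(
  slide=[
    [0, 0, 0],
    [0, 0, 0],
  ],
  delta_rot=[
    [0, 0, 0],
    [0, 0, 0],
  ],
)

```text
time: 15.5
tool_pos: [0.6286, 0.1942, 0.2574]
tcp_rot: [-0.391, 3.111, 0.001]
wrist_force: [-0.4, 0.4, -0.1]
width: 0.263
```

Run:
```python
from h import *
tcl()
```

```text
clamp-frame tcp [0.0639 0.0129 0.2574] yawerr 0.0013 F [-0.4  0.4 -0.1] t 15.5
```

Emit:
play_rows(
  slide=[
    [-0.13, -1.56, 0],
    [0.14, -3.1, 0],
    [0.8, -4.52, 0],
    [1.81, -5.72, 0],
    [3.1, -6.62, 0],
    [4.57, -7.15, 0],
    [4.57, -7.15, 0],
  ],
  delta_rot=[
    [0, 0, 0],
    [0, 0, 0],
    [0, 0, 0],
    [0, 0, 0],
    [0, 0, 0],
    [0, 0, 0],
    [0, 0, 0],
  ],
)

```text
time: 16.08
tool_pos: [0.5987, 0.1128, 0.2573]
tcp_rot: [-0.389, 3.116, 0.005]
wrist_force: [-5.5, 4.8, 2.2]
width: 0.265
```

```bash
cat >> h.py <<'E'
def tab(name,view=False):
    c=read_camera('scene');im=c['image'].astype(float)
    sub=im[155:185,325:360]  # region around tab
    w=np.clip(sub[...,0]-1.5*sub[...,1]-8,0,None)
    v,u=np.mgrid[155:185,325:360]
    print(name,'orange sum',w.sum().round(0),'px',(w>15).sum(),'cen',(np.round([(w*u).sum()/w.sum(),(w*v).sum()/w.sum()],2) if w.sum()>0 else None),'max',w.max())
    save(cv2.resize(c['image'][90:220,300:430],None,fx=4.5,fy=4.5,interpolation=cv2.INTER_CUBIC),name+'.png')
    return c
E
python3 - <<'E'
from h import *
im=np.load('s5.npz')['im'].astype(float);sub=im[155:185,325:360]
w=np.clip(sub[...,0]-1.5*sub[...,1]-8,0,None);v,u=np.mgrid[155:185,325:360]
print('base',w.sum(),(w>15).sum(),(w*u).sum()/w.sum(),(w*v).sum()/w.sum(),w.max())
tcl();tab('s7')
E
```

```text
base 2.5 0 342.0 170.0 2.5
clamp-frame tcp [ 0.0149 -0.0586  0.2573] yawerr -0.0003 F [-5.5  4.8  2.2] t 16.0833
s7 orange sum 3.0 px 0 cen [343.5 171. ] max 1.5
```

View pics/s7.png

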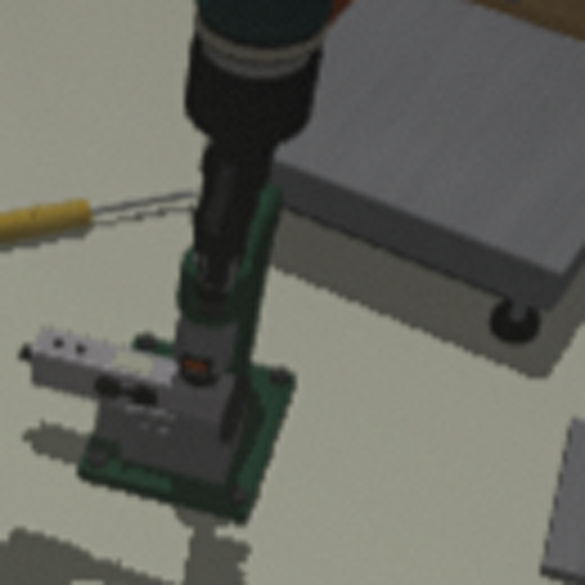

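Run:
```python
from h import *
im=np.load('s5.npz')['im'].astype(int);print((im[...,0]-im[...,1])[162:178,334:354]);
c=read_camera('scene');im=c['image'].astype(int);print((im[...,0]-im[...,1])[162:178,334:354])
tcl()
```

```text
[[ -1  -1  -1  -1   0   0  -1  -1  -1  -2  -2  -5  -6  -6  -4  -3  -1  -1
   -2  -7]
 [ -1  -1  -1  -1  -2   0   0  -1   0  -3   0  -1  -2  -1  -1  -1   0   0
   -2  -7]
 [ -1  -2  -2  -2  -1  -1   1   0   0  -1  -1   2  -1  -1  -1   1   0   1
   -3  -7]
 [ -3  -9  -9  -5  -4   0   0  -2   0   0   1   0  -1   0   0  -1  -1   0
   -6  -9]
 [ -4 -19 -18 -13 -10  -1  -1  -1   0   1   0   0  -1   1   0  -1   0  -1
   -7  -9]
 [-11 -19 -20 -17  -9  -1   0   0  -1  -1  -2   0   0  -1  -1   0   0  -1
   -9  -9]
 [-14 -16 -18 -17  -8  -1   1   4   2   0  -1  -2  -2   1   0   1   0  -1
   -8  -8]
 [ -1  -2  -8 -10 -11  -1   6  21  18  14   4   1   0  -1   0   0  -1  -3
   -8  -9]
 [  2   2   0  -1  -1   1   4  25  29  25  23  19   3   0   0   2  -1  -4
   -8  -8]
 [  1   3   1   2   2   1   1   8  11  14  17  19   4  -1   0   0  -4  -9
   -7  -7]
 [  2   3   2   2   2   3  -1   0  -1   2   3   5   1  -1   0  -4  -7  -7
   -8  -8]
 [  2   3   3   3   2   2  -1  -1   0  -1   1   0   0  -1   1   0  -3   0
   -1  -3]
 [  2   3   2   3   2   1   2   0   0   1   1   1  -1   0   1   1   2   1
    0 
[... 1006 characters left out ...]
   0  -4
   -8  -7]
 [  0   3   3   3   3   2   4  17  24  30  28  21   3   0  -2   0  -3  -8
   -8  -8]
 [  1   4   2   2   2   1  -1   4   8  12  15  12   1   0   1  -1  -5  -8
   -7  -7]
 [  3   3   2   3   2   1  -1  -1   1   0   1   1  -1   0   0   1  -2  -2
   -3  -3]
 [  3   3   2   3   1   2   1   0  -1  -1   0   1   0   1   0   2   1   0
    1   1]
 [  2   1   1   3   2   1   2   2   0   0   0   1   0   1   1   2   2   1
    0   0]
 [  0   1   1   1   2   1   1   2   1   1   0   1   1   2   1   1   1   1
    0   0]
 [  0   2   0   1   0   0   1   1   1   1   1   0   1   1   0   2   0   1
    0  -1]]
clamp-frame tcp [ 0.0156 -0.0585  0.2573] yawerr 0.0001 F [-6.   3.9  3.8] t 16.1833
```

Emit:
play_rows(
  slide=[
    [1.57, -0.06, 0],
    [3.09, 0.29, 0],
    [4.48, 1.03, 0],
    [5.62, 2.09, 0],
    [5.62, 2.09, 0],
  ],
  delta_rot=[
    [0, 0, 0],
    [0, 0, 0],
    [0, 0, 0],
    [0, 0, 0],
    [0, 0, 0],
  ],
)

```text
time: 16.6
tool_pos: [0.5381, 0.1202, 0.2574]
tcp_rot: [-0.389, 3.115, 0.007]
wrist_force: [-1.2, 4.7, -1.8]
width: 0.262
```

```bash
cat >> h.py <<'E'
def tab(name,c=None):
    if c is None: c=read_camera('scene')
    im=c['image'].astype(float)
    sub=im[158:190,336:352]
    w=np.clip(sub[...,0]-sub[...,1]-4,0,None)
    v,u=np.mgrid[158:190,336:352]
    print(name,'orange sum',w.sum().round(0),'px',(w>6).sum(),'cen',np.round([(w*u).sum()/w.sum(),(w*v).sum()/w.sum()],2),'max',w.max())
    save(cv2.resize(c['image'][90:220,300:430],None,fx=4.5,fy=4.5,interpolation=cv2.INTER_CUBIC),name+'.png')
    return c
def fr():
    st=read_state();c,s=np.cos(YAW),np.sin(YAW);d=st['tool_pos'][:2]-A;F=st['wrist_force']
    x=c*d[0]+s*d[1];y=-s*d[0]+c*d[1]
    Fx=c*F[0]+s*F[1];Fy=-s*F[0]+c*F[1]
    ph=np.arctan2(y,x-.0053)
    # resisting tangential (motion clockwise direction t=(sin,-cos))
    print('sleeve r',np.hypot(x-.0053,y).round(4),'phi',np.degrees(ph).round(1),'resist',(-(Fx*np.sin(ph)-Fy*np.cos(ph))).round(1),'radial out',(Fx*np.cos(ph)+Fy*np.sin(ph)).round(1),'z',st['tool_pos'][2].round(4),'Fz',F[2].round(1),'t',st['time'],'w',st['width'].round(3))
def nxt(ph,steps,st=None):
    p0=np.radians(ph)
    print([[round(-6*(np.cos(p0-np.radians(a))-np.cos(p0)),2),round(6*(np.sin(p0-np.radians(a))-np.sin(p0)),2),0] for a in steps])
E
python3 - <<'E'
from h import *
tab('s5b',{'image':np.load('s5.npz')['im']})
tab('s7b',{'image':cv2.cvtColor(cv2.imread('pics/scene0.png'),cv2.COLOR_BGR2RGB)})
tcl();fr();tab('s8');fr()
E
```

```text
s5b orange sum 194.0 px 12 cen [342.78 170.04] max 25.0
s7b orange sum 188.0 px 12 cen [342.77 170.02] max 23.0
clamp-frame tcp [-0.042  -0.0365  0.2574] yawerr -0.0003 F [-1.2  4.7 -1.8] t 16.6Traceback (most recent call last):
  File "<stdin>", line 4, in <module>
  File "h.py", line 58, in fr
    print('sleeve r',np.hypot(x-.0053,y).round(4),'phi',np.degrees(ph).round(1),'resist',(-(Fx*np.sin(ph)-Fy*np.cos(ph))).round(1),'radial out',(Fx*np.cos(ph)+Fy*np.sin(ph)).round(1),'z',st['tool_pos'][2].round(4),'Fz',F[2].round(1),'t',st['time'],'w',st['width'].round(3))
                                                                                                                                                                                                                                                            ^^^^^^^^^^^^^^^^^
AttributeError: 'float' object has no attribute 'round'
```

```bash
sed -i "s/st\['width'\].round(3)/st['width']/" h.py
python3 - <<'E'
from h import *
fr();tab('s8');fr()
E
```

```text
sleeve r 0.0597 phi -142.3 resist -3.8 radial out -3.0 z 0.2574 Fz -1.8 t 16.6 w 0.26215716002743134
s8 orange sum 193.0 px 11 cen [342.65 171.14] max 24.0
sleeve r 0.0597 phi -142.0 resist -3.7 radial out -2.5 z 0.2573 Fz -0.9 t 16.65 w 0.2641373449922472
```

Run:
```python
from h import *
c=tab('s9')
for z in (.115,.122,.127,.132,.137): print(z,np.round(proj(c,[*cl(0,-.022),z]),2), np.round(proj(c,[*cl(0,-.034),z]),2))
P=cloud(c);im=c['image']
for v in range(160,182): print(v,P[v,341:345].round(3).tolist(), im[v,342].tolist())
```

```text
s9 orange sum 207.0 px 11 cen [342.78 171.17] max 24.0
0.115 [341.65 173.09] [340.67 175.57]
0.122 [341.88 171.55] [340.9  174.03]
0.127 [342.05 170.45] [341.06 172.93]
0.132 [342.21 169.33] [341.22 171.82]
0.137 [342.38 168.22] [341.39 170.7 ]
160 [[0.565, 0.147, 0.165], [0.57, 0.144, 0.17], [0.572, 0.148, 0.169], [0.576, 0.146, 0.172]] [29, 37, 31]
161 [[0.56, 0.16, 0.148], [0.565, 0.157, 0.153], [0.573, 0.147, 0.165], [0.575, 0.149, 0.165]] [39, 44, 41]
162 [[0.561, 0.16, 0.145], [0.564, 0.161, 0.145], [0.568, 0.159, 0.149], [0.572, 0.159, 0.151]] [50, 51, 50]
163 [[0.563, 0.156, 0.144], [0.566, 0.157, 0.145], [0.57, 0.155, 0.149], [0.573, 0.156, 0.15]] [52, 52, 52]
164 [[0.566, 0.151, 0.145], [0.568, 0.154, 0.144], [0.571, 0.154, 0.146], [0.574, 0.155, 0.146]] [54, 55, 54]
165 [[0.568, 0.147, 0.145], [0.571, 0.148, 0.146], [0.574, 0.149, 0.147], [0.575, 0.153, 0.145]] [54, 55, 54]
166 [[0.568, 0.148, 0.14], [0.571, 0.148, 0.142], [0.576, 0.146, 0.146], [0.578, 0.147, 0.146]] [54, 54, 54]
167 [[0.569, 0.146, 0.138], [0.571, 0.15, 0.136], [0.575, 0.148, 0.14], [0.579, 0.148, 0.142]
[... 839 characters left out ...]
, 0.096], [0.579, 0.157, 0.098]] [31, 30, 30]
176 [[0.569, 0.157, 0.088], [0.573, 0.155, 0.091], [0.575, 0.16, 0.088], [0.579, 0.158, 0.093]] [56, 55, 54]
177 [[0.571, 0.154, 0.087], [0.573, 0.157, 0.085], [0.576, 0.158, 0.086], [0.581, 0.155, 0.091]] [66, 64, 65]
178 [[0.571, 0.155, 0.081], [0.574, 0.155, 0.083], [0.577, 0.156, 0.084], [0.58, 0.159, 0.082]] [65, 64, 64]
179 [[0.572, 0.153, 0.079], [0.576, 0.153, 0.08], [0.578, 0.156, 0.079], [0.581, 0.157, 0.08]] [64, 63, 63]
180 [[0.572, 0.155, 0.072], [0.576, 0.155, 0.074], [0.578, 0.157, 0.074], [0.582, 0.156, 0.078]] [64, 63, 62]
181 [[0.572, 0.155, 0.067], [0.576, 0.155, 0.069], [0.579, 0.157, 0.07], [0.581, 0.159, 0.069]] [66, 64, 65]
```

View pics/s9.png

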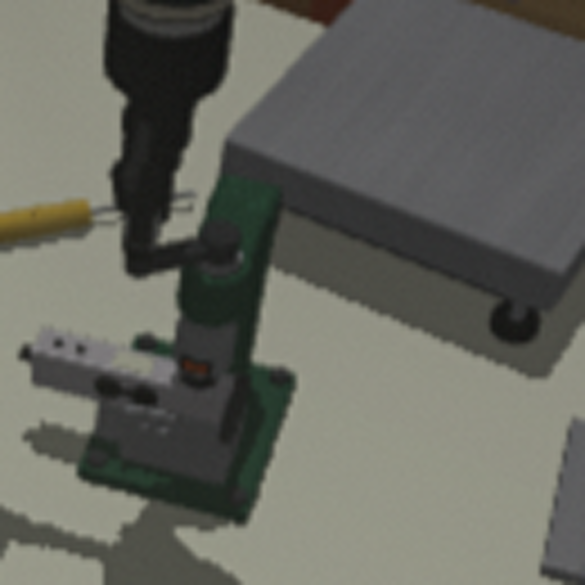

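Run:
```python
from h import *
fr();nxt(-142.2,[7,14,21,28,35,42,49,56])
```

```text
sleeve r 0.0597 phi -141.8 resist -3.9 radial out -2.8 z 0.2574 Fz -0.3 t 16.7 w 0.26384577590929786
[[np.float64(0.41), np.float64(0.61), 0], [np.float64(0.75), np.float64(1.26), 0], [np.float64(1.0), np.float64(1.94), 0], [np.float64(1.17), np.float64(2.66), 0], [np.float64(1.25), np.float64(3.38), 0], [np.float64(1.24), np.float64(4.12), 0], [np.float64(1.14), np.float64(4.84), 0], [np.float64(0.96), np.float64(5.55), 0]]
```

Emit:
play_rows(
  slide=[
    [0.41, 0.61, 0],
    [0.75, 1.26, 0],
    [1.0, 1.94, 0],
  ],
  delta_rot=[
    [0, 0, 0],
    [0, 0, 0],
    [0, 0, 0],
  ],
)

```text
time: 16.95
tool_pos: [0.5243, 0.1351, 0.2574]
tcp_rot: [-0.388, 3.114, 0.004]
wrist_force: [5.6, -0.9, -2.9]
width: 0.265
```

Run:
```python
from h import *
fr();tab('s10');fr()
```

```text
sleeve r 0.0599 phi -161.8 resist 3.7 radial out -4.2 z 0.2574 Fz -2.9 t 16.95 w 0.26506003645602444
s10 orange sum 196.0 px 11 cen [342.88 171.37] max 22.0
sleeve r 0.06 phi -163.5 resist 1.1 radial out -1.8 z 0.2574 Fz -2.2 t 17.0 w 0.26637699104122653
```

Run:
```python
from h import *
nxt(-163.5,[7,14,21])
```

```text
[[np.float64(0.16), np.float64(0.71), 0], [np.float64(0.24), np.float64(1.44), 0], [np.float64(0.23), np.float64(2.17), 0]]
```

Emit:
play_rows(
  slide=[
    [0.16, 0.71, 0],
    [0.24, 1.44, 0],
    [0.23, 2.17, 0],
  ],
  delta_rot=[
    [0, 0, 0],
    [0, 0, 0],
    [0, 0, 0],
  ],
)

```text
time: 17.25
tool_pos: [0.5156, 0.1565, 0.2574]
tcp_rot: [-0.389, 3.115, 0.004]
wrist_force: [4.0, -3.1, -3.5]
width: 0.263
```

Run:
```python
from h import *
fr();tab('s11');fr();nxt(175.5,[7,14,21]);nxt(177,[7,14,21])
```

```text
sleeve r 0.0603 phi 176.0 resist 3.7 radial out -3.4 z 0.2574 Fz -3.5 t 17.25 w 0.2633087375589548
s11 orange sum 214.0 px 13 cen [342.93 171.54] max 26.0
sleeve r 0.0602 phi 174.4 resist 1.8 radial out -2.0 z 0.2574 Fz -2.5 t 17.3 w 0.2638109817747004
[[np.float64(-0.1), np.float64(0.73), 0], [np.float64(-0.29), np.float64(1.43), 0], [np.float64(-0.57), np.float64(2.11), 0]]
[[np.float64(-0.08), np.float64(0.73), 0], [np.float64(-0.25), np.float64(1.44), 0], [np.float64(-0.51), np.float64(2.13), 0]]
```

Emit:
play_rows(
  slide=[
    [-0.11, 0.73, 0],
    [-0.31, 1.42, 0],
    [-0.59, 2.1, 0],
  ],
  delta_rot=[
    [0, 0, 0],
    [0, 0, 0],
    [0, 0, 0],
  ],
)

```text
time: 17.55
tool_pos: [0.5157, 0.1797, 0.2574]
tcp_rot: [-0.39, 3.116, 0.005]
wrist_force: [3.7, -3.9, -2.6]
width: 0.265
```

Run:
```python
from h import *
fr();tab('s12');fr();nxt(152.5,[7,14,21]);nxt(154,[7,14,21])
```

```text
sleeve r 0.0606 phi 153.8 resist 3.1 radial out -4.4 z 0.2574 Fz -2.6 t 17.55 w 0.26454420435995135
s12 orange sum 192.0 px 11 cen [342.85 171.71] max 25.0
sleeve r 0.0606 phi 152.3 resist 1.0 radial out -3.4 z 0.2574 Fz -2.6 t 17.6 w 0.26356737397586505
[[np.float64(-0.38), np.float64(0.63), 0], [np.float64(-0.83), np.float64(1.21), 0], [np.float64(-1.35), np.float64(1.72), 0]]
[[np.float64(-0.36), np.float64(0.64), 0], [np.float64(-0.8), np.float64(1.23), 0], [np.float64(-1.3), np.float64(1.76), 0]]
```

Emit:
play_rows(
  slide=[
    [-0.38, 0.62, 0],
    [-0.83, 1.2, 0],
    [-1.35, 1.71, 0],
  ],
  delta_rot=[
    [0, 0, 0],
    [0, 0, 0],
    [0, 0, 0],
  ],
)

```text
time: 17.85
tool_pos: [0.5245, 0.201, 0.2574]
tcp_rot: [0.391, -3.117, -0.006]
wrist_force: [1.0, -5.9, 0.3]
width: 0.266
```

Run:
```python
from h import *
fr();tab('s13');fr();nxt(131,[7,14,21]);nxt(130,[7,14,21])
```

```text
sleeve r 0.0607 phi 131.9 resist 4.3 radial out -4.1 z 0.2574 Fz 0.3 t 17.85 w 0.26550384654842096
s13 orange sum 187.0 px 11 cen [342.84 171.87] max 24.0
sleeve r 0.0607 phi 130.4 resist 1.0 radial out -1.0 z 0.2574 Fz -1.1 t 17.9 w 0.262674116550066
[[np.float64(-0.58), np.float64(0.45), 0], [np.float64(-1.21), np.float64(0.82), 0], [np.float64(-1.88), np.float64(1.11), 0]]
[[np.float64(-0.59), np.float64(0.44), 0], [np.float64(-1.23), np.float64(0.8), 0], [np.float64(-1.9), np.float64(1.08), 0]]
```

Emit:
play_rows(
  slide=[
    [-0.58, 0.45, 0],
    [-1.22, 0.81, 0],
    [-1.89, 1.1, 0],
  ],
  delta_rot=[
    [0, 0, 0],
    [0, 0, 0],
    [0, 0, 0],
  ],
)

```text
time: 18.15
tool_pos: [0.5402, 0.2172, 0.2574]
tcp_rot: [0.391, -3.116, -0.006]
wrist_force: [-1.5, -5.8, 0.8]
width: 0.267
```

Run:
```python
from h import *
fr();tab('s14');fr();nxt(109,[7,14,21]);nxt(108,[7,14,21])
```

```text
sleeve r 0.0609 phi 110.5 resist 4.6 radial out -3.9 z 0.2574 Fz 0.8 t 18.15 w 0.2673551195256926
s14 orange sum 192.0 px 12 cen [342.64 172.01] max 24.0
sleeve r 0.0608 phi 109.0 resist 1.4 radial out -2.9 z 0.2574 Fz -1.0 t 18.2 w 0.26756421513528694
[[np.float64(-0.71), np.float64(0.2), 0], [np.float64(-1.43), np.float64(0.3), 0], [np.float64(-2.16), np.float64(0.32), 0]]
[[np.float64(-0.71), np.float64(0.18), 0], [np.float64(-1.44), np.float64(0.28), 0], [np.float64(-2.17), np.float64(0.29), 0]]
```

Emit:
play_rows(
  slide=[
    [-0.71, 0.19, 0],
    [-1.43, 0.29, 0],
    [-2.16, 0.31, 0],
  ],
  delta_rot=[
    [0, 0, 0],
    [0, 0, 0],
    [0, 0, 0],
  ],
)

```text
time: 18.45
tool_pos: [0.5602, 0.2262, 0.2574]
tcp_rot: [0.391, -3.113, -0.007]
wrist_force: [-4.0, -4.5, 1.8]
width: 0.266
```

Run:
```python
from h import *
fr();tab('s15');fr();nxt(87.5,[5,10,15,20])
```

```text
sleeve r 0.0608 phi 89.8 resist 5.0 radial out -3.4 z 0.2574 Fz 1.8 t 18.45 w 0.2655701246719621
s15 orange sum 204.0 px 11 cen [342.79 172.16] max 24.0
sleeve r 0.0608 phi 88.3 resist 2.1 radial out -3.4 z 0.2574 Fz 0.5 t 18.5 w 0.26824094984161867
[[np.float64(-0.52), np.float64(-0.05), 0], [np.float64(-1.04), np.float64(-0.14), 0], [np.float64(-1.54), np.float64(-0.27), 0], [np.float64(-2.03), np.float64(-0.45), 0]]
```

Emit:
play_rows(
  slide=[
    [-0.52, -0.04, 0],
    [-1.04, -0.12, 0],
    [-1.54, -0.25, 0],
    [-2.03, -0.42, 0],
  ],
  delta_rot=[
    [0, 0, 0],
    [0, 0, 0],
    [0, 0, 0],
    [0, 0, 0],
  ],
)

```text
time: 18.83
tool_pos: [0.5804, 0.2277, 0.2573]
tcp_rot: [0.391, -3.111, -0.009]
wrist_force: [-5.5, -3.1, 2.1]
width: 0.264
```

Run:
```python
from h import *
fr();tab('s16');fr();nxt(68,[5,10,15,20])
```

```text
sleeve r 0.0607 phi 70.5 resist 5.2 radial out -3.6 z 0.2573 Fz 2.1 t 18.8333 w 0.2640086905410877
s16 orange sum 207.0 px 12 cen [342.82 172.31] max 25.0
sleeve r 0.0607 phi 69.4 resist 4.6 radial out -3.1 z 0.2574 Fz 1.4 t 18.8833 w 0.2644936466485319
[[np.float64(-0.48), np.float64(-0.22), 0], [np.float64(-0.93), np.float64(-0.47), 0], [np.float64(-1.36), np.float64(-0.77), 0], [np.float64(-1.77), np.float64(-1.1), 0]]
```

View pics/s16.png

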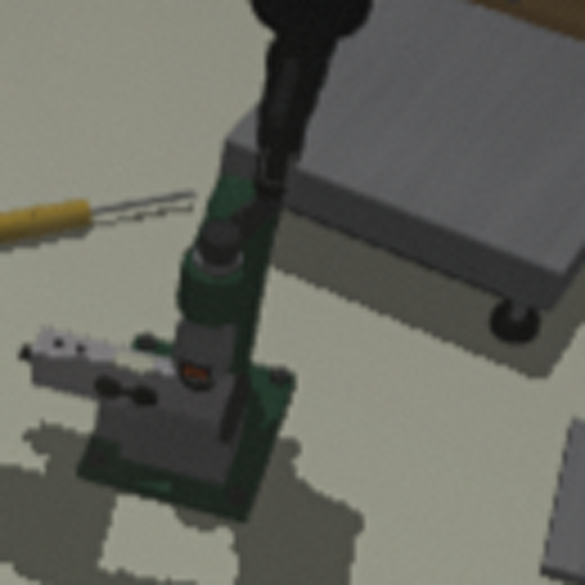

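Emit:
play_rows(
  slide=[
    [-0.48, -0.21, 0],
    [-0.93, -0.45, 0],
    [-1.37, -0.75, 0],
  ],
  delta_rot=[
    [0, 0, 0],
    [0, 0, 0],
    [0, 0, 0],
  ],
)

```text
time: 19.13
tool_pos: [0.5946, 0.2246, 0.2573]
tcp_rot: [0.391, -3.108, -0.012]
wrist_force: [-7.0, -0.7, 2.6]
width: 0.264
```

Run:
```python
from h import *
fr();tab('s17');fr();nxt(54.5,[5,10,15,20])
```

```text
sleeve r 0.0606 phi 56.8 resist 6.4 radial out -3.0 z 0.2573 Fz 2.6 t 19.1333 w 0.2636995438453981
s17 orange sum 205.0 px 11 cen [342.9  172.45] max 22.0
sleeve r 0.0606 phi 55.6 resist 3.6 radial out -2.5 z 0.2573 Fz 1.8 t 19.1833 w 0.2585122518814191
[[np.float64(-0.41), np.float64(-0.32), 0], [np.float64(-0.8), np.float64(-0.68), 0], [np.float64(-1.15), np.float64(-1.07), 0], [np.float64(-1.46), np.float64(-1.49), 0]]
```

Emit:
play_rows(
  slide=[
    [-0.41, -0.31, 0],
    [-0.8, -0.66, 0],
  ],
  delta_rot=[
    [0, 0, 0],
    [0, 0, 0],
  ],
)

```text
time: 19.35
tool_pos: [0.6031, 0.2208, 0.2573]
tcp_rot: [0.391, -3.105, -0.014]
wrist_force: [-7.7, -0.3, 2.6]
width: 0.263
```

Run:
```python
from h import *
fr();tab('s18');fr();nxt(46.5,[5,10,15,20])
```

```text
sleeve r 0.0605 phi 48.1 resist 6.6 radial out -3.8 z 0.2573 Fz 2.6 t 19.35 w 0.26288751648848174
s18 orange sum 208.0 px 13 cen [342.97 172.55] max 24.0
sleeve r 0.0606 phi 46.8 resist 4.6 radial out -4.0 z 0.2573 Fz 2.0 t 19.4 w 0.26202798199024513
[[np.float64(-0.36), np.float64(-0.38), 0], [np.float64(-0.69), np.float64(-0.78), 0], [np.float64(-0.99), np.float64(-1.22), 0], [np.float64(-1.24), np.float64(-1.68), 0]]
```

Emit:
play_rows(
  slide=[
    [-0.36, -0.38, 0],
    [-0.69, -0.78, 0],
  ],
  delta_rot=[
    [0, 0, 0],
    [0, 0, 0],
  ],
)

```text
time: 19.57
tool_pos: [0.6108, 0.2159, 0.2573]
tcp_rot: [0.391, -3.103, -0.018]
wrist_force: [-6.5, 0.6, 2.2]
width: 0.264
```

Run:
```python
from h import *
fr();tab('s19');fr();nxt(38,[5,10,15,20])
```

```text
sleeve r 0.0605 phi 39.3 resist 5.6 radial out -3.4 z 0.2573 Fz 2.2 t 19.5667 w 0.26356122551116673
s19 orange sum 221.0 px 14 cen [342.87 172.56] max 25.0
sleeve r 0.0604 phi 38.1 resist 4.6 radial out -2.9 z 0.2573 Fz 1.9 t 19.6167 w 0.261516357973663
[[np.float64(-0.3), np.float64(-0.43), 0], [np.float64(-0.57), np.float64(-0.88), 0], [np.float64(-0.79), np.float64(-1.35), 0], [np.float64(-0.98), np.float64(-1.84), 0]]
```

View pics/s19.png

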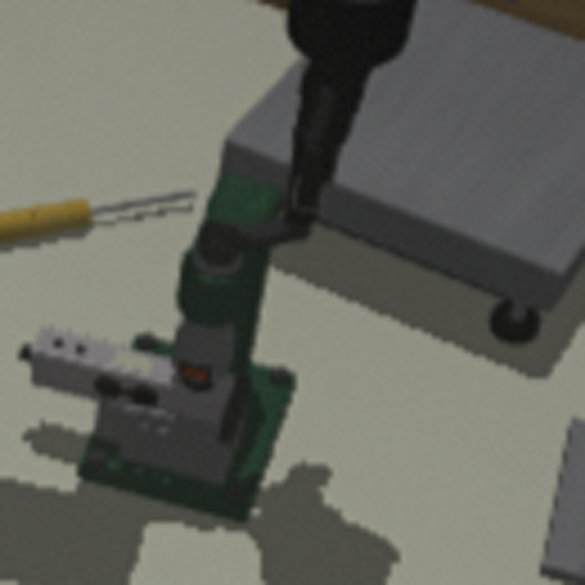

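Emit:
play_rows(
  slide=[
    [-0.3, -0.43, 0],
    [-0.57, -0.88, 0],
  ],
  delta_rot=[
    [0, 0, 0],
    [0, 0, 0],
  ],
)

```text
time: 19.78
tool_pos: [0.6177, 0.2098, 0.2573]
tcp_rot: [0.391, -3.101, -0.021]
wrist_force: [-7.1, 2.3, 2.7]
width: 0.264
```

Run:
```python
from h import *
fr();tab('s20');fr();nxt(29.5,[5,10,15,20])
```

```text
sleeve r 0.0604 phi 30.7 resist 6.6 radial out -3.4 z 0.2573 Fz 2.7 t 19.7833 w 0.26363303710462804
s20 orange sum 204.0 px 11 cen [342.86 172.67] max 24.0
sleeve r 0.0604 phi 29.4 resist 3.8 radial out -3.2 z 0.2573 Fz 1.3 t 19.8333 w 0.2634791892580721
[[np.float64(-0.24), np.float64(-0.47), 0], [np.float64(-0.43), np.float64(-0.95), 0], [np.float64(-0.59), np.float64(-1.45), 0], [np.float64(-0.7), np.float64(-1.96), 0]]
```

Emit:
play_rows(
  slide=[
    [-0.24, -0.47, 0],
    [-0.43, -0.95, 0],
  ],
  delta_rot=[
    [0, 0, 0],
    [0, 0, 0],
  ],
)

```text
time: 20.0
tool_pos: [0.6234, 0.203, 0.2573]
tcp_rot: [0.391, -3.1, -0.026]
wrist_force: [-6.3, 3.2, 1.1]
width: 0.264
```

Run:
```python
from h import *
fr();tab('s21');fr();nxt(21,[5,10,15,20])
```

```text
sleeve r 0.0602 phi 22.2 resist 6.4 radial out -3.2 z 0.2573 Fz 1.1 t 20.0 w 0.2636923583746235
s21 orange sum 464.0 px 21 cen [342.31 173.44] max 30.0
sleeve r 0.0602 phi 20.9 resist 3.4 radial out -3.0 z 0.2572 Fz 1.7 t 20.05 w 0.26426611691105667
[[np.float64(-0.17), np.float64(-0.5), 0], [np.float64(-0.29), np.float64(-1.01), 0], [np.float64(-0.37), np.float64(-1.52), 0], [np.float64(-0.4), np.float64(-2.05), 0]]
```

View pics/s21.png

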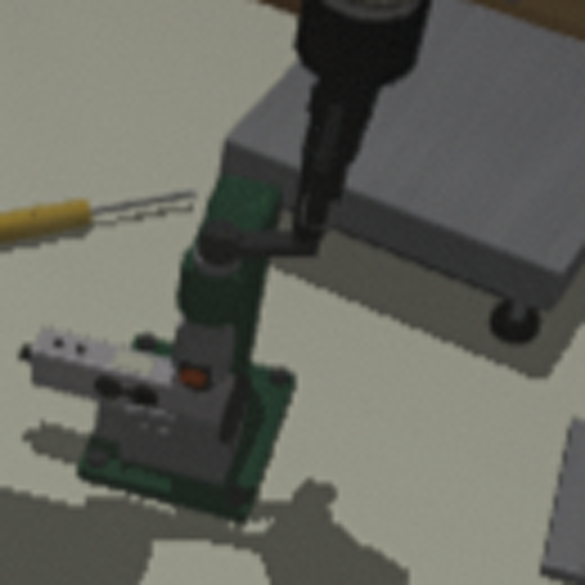

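Emit:
play_rows(
  slide=[
    [0, 0, 0],
    [0, 0, 0],
    [0, 0, 0],
    [0, 0, 0],
    [0, 0, 0],
    [0, 0, 0],
  ],
  delta_rot=[
    [0, 0, 0],
    [0, 0, 0],
    [0, 0, 0],
    [0, 0, 0],
    [0, 0, 0],
    [0, 0, 0],
  ],
  hand=0.65,
)

```text
time: 20.55
tool_pos: [0.6244, 0.202, 0.2573]
tcp_rot: [0.391, -3.101, -0.024]
wrist_force: [0.4, 0.1, -0.1]
width: 0.65
```

Run:
```python
from h import *
fr();tcl();st=read_state()
tgt(st['tool_pos']+[0,0,.1],np.pi+YAW)
c=read_camera('wrist');save(c['image'],'w22.png')
```

```text
sleeve r 0.0604 phi 20.9 resist -0.1 radial out 0.4 z 0.2573 Fz -0.1 t 20.55 w 0.650065350826082
clamp-frame tcp [0.0618 0.0215 0.2573] yawerr 0.0017 F [ 0.4  0.1 -0.1] t 20.55
slide [  0.13   0.17 -10.  ] rot [ 0.017 -0.014  0.002] deg 1.3
```

View pics/w22.png

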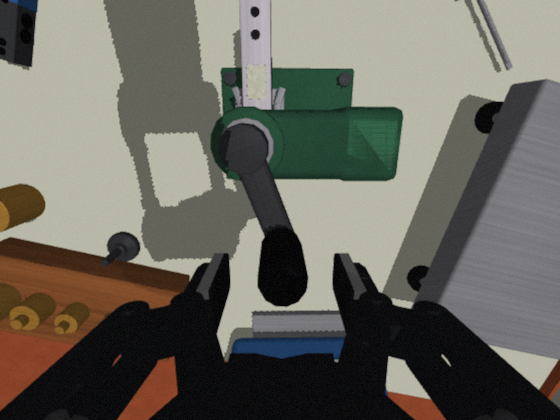

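Sleeve at (283,265) is centred between clear fingers at (213) and (347). Lift straight up.

Emit:
play_rows(
  slide=[
    [0.02, 0.03, -1.5],
    [0.05, 0.07, -4],
    [0.09, 0.12, -7],
    [0.13, 0.17, -10],
    [0.13, 0.17, -10],
    [0.13, 0.17, -10],
  ],
  delta_rot=[
    [0, 0, 0],
    [0, 0, 0],
    [0, 0, 0],
    [0, 0, 0],
    [0, 0, 0],
    [0, 0, 0],
  ],
)

```text
time: 21.1
tool_pos: [0.6257, 0.2023, 0.3609]
tcp_rot: [0.391, -3.107, -0.025]
wrist_force: [0.8, 0.1, 0.6]
width: 0.652
```

Run:
```python
from h import *
tcl();tab('s23')
tgt([*cl(-.1467,.0),.335],np.pi+YAW)
```

```text
clamp-frame tcp [0.0631 0.0215 0.3609] yawerr 0.0016 F [0.8 0.1 0.6] t 21.1
s23 orange sum 607.0 px 28 cen [341.97 173.74] max 39.0
slide [20.86 -2.15  2.54] rot [ 0.017 -0.011  0.002] deg 1.2
```

View pics/s23.png

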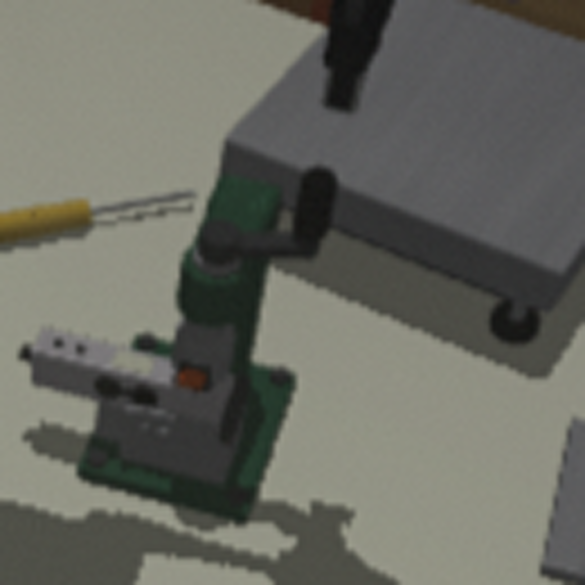

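Emit:
play_rows(
  slide=[
    [3, -0.3, 0],
    [7, -0.7, 0],
    [11, -1.1, 0],
    [15, -1.5, 0.5],
    [18, -1.9, 1],
    [20.9, -2.1, 2.5],
    [20.9, -2.1, 2.5],
    [20.9, -2.1, 2.5],
  ],
  delta_rot=[
    [0.017, -0.011, 0],
    [0.017, -0.011, 0],
    [0.017, -0.011, 0],
    [0.017, -0.011, 0],
    [0.017, -0.011, 0],
    [0.017, -0.011, 0],
    [0.017, -0.011, 0],
    [0.017, -0.011, 0],
  ],
)

```text
time: 21.82
tool_pos: [0.4245, 0.1294, 0.3324]
tcp_rot: [0.391, -3.112, 0.001]
wrist_force: [0.9, -0.0, 1.5]
width: 0.653
```

Run:
```python
from h import *
tcl();st=read_state()
c=read_camera('wrist');save(c['image'],'w24.png');P=cloud(c,st)
d=P[...,:2]-A;cc,s=np.cos(YAW),np.sin(YAW);L=np.stack([cc*d[...,0]+s*d[...,1],-s*d[...,0]+cc*d[...,1]],-1);z=P[...,2]
m=(z>.085)&(z<.097)&(abs(L[...,1])<.03)&(L[...,0]>-.15)&(L[...,0]<-.03)
Q=L[m];print('celltop',m.sum(),np.median(z[m]),cv2.minAreaRect(Q.astype(np.float32)*1000),Q[:,0].min())
a=np.polyfit(L[m][:,0],z[m],1);print('pitch',a)
tab('s24')
```

```text
clamp-frame tcp [-0.1498  0.0005  0.3324] yawerr 0.0013 F [ 0.9 -0.   1.5] t 21.8167
celltop 1283 0.09117386900204372 ((-77.67040252685547, 0.41948795318603516), (27.326961517333984, 95.39016723632812), 89.70134735107422) -0.12536502890850149
pitch [0.00696821 0.09169691]
s24 orange sum 599.0 px 28 cen [341.98 173.76] max 39.0
```

View pics/w24.png

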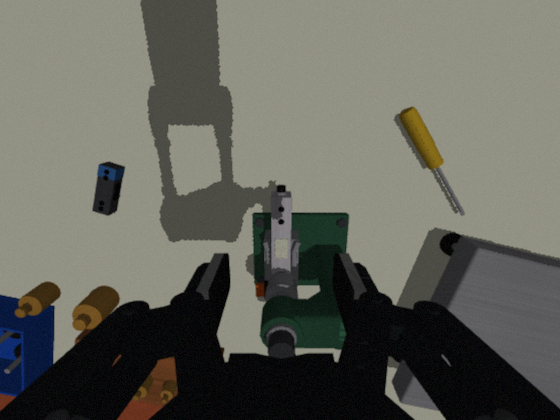

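The cell still lies home: its end reads -125.4 mm against -125 nominal, it is flat and centred, and the orange tab shows out at (261,290). The gripper is clear of everything, so I'm handing in.

Run:
```python
from workcell import *
print(finish_job())
```

```text
the job is handed in; nothing more can be done
None
```

The load cell is clamped and the job is handed in at about 22 s of the 67 s allowed. The interface reported no verdict.

- **Seating:** I picked the look-alike nearest the base and slid it along the bed until it stopped at about 6–7 N on the wrist. I then let go.
- **Clamping:** I gripped the crank sleeve and turned it clockwise just short of a full turn, in steps of about 9° at the end. I stopped at the first picture with the tab out, so the foot force should be about 100–108 N. I can't read that force directly; this comes from the step size and the pop.
- **Last checks:** The socket end reads −125.4 mm from the screw axis against −125 nominal, so the plain end is about 0.4 mm from the stop. The cell is 0.4 mm off the centre line, its angle to the line is about 0.005 rad and it lies flat. The tab is out, and the gripper is open and clear above.
- **Bystanders:** I saw no contact with any of them, though I did not measure them again at the end.
- **Disagreements:**
  - The arm shifted a few mm when the jaws first closed on the sleeve; this did no harm.
  - Crank-force readings near the set force scattered between 5.6 and 6.6 N, so I judged the pop from the pictures instead.

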